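Strip the drying fans and rinse their blades

TASK

Strip the paper-drying fans for washing: unscrew the blade nuts still on the fans, remembering that they have a left-hand thread, and put the nuts in the steel parts tray; take the blades off both fans and lay them flat and hub up, side by side on the floor of the rinse tub. When every nut and blade is put away, open the rinse valve half-way (lever at 45 degrees) and leave it there. Do not disturb the paste jar, the brush or the paperweight that stand among them.

Things in the scene. Friction and masses are not known exactly. Their poses are not given: they have to be found in the camera images.
- fan1_shaft (a point): Top end of fan 1's upright steel shaft, on its axis. The fan (white, fixed) points straight up, its front guard off. Below this point: 29.5 mm to the nut's seat (top of the blade's hub), 69.5 mm to the blade's underside, 56.5 mm to a wire guard ring of 184 mm diameter round the blade. The top 29 mm carries a coarse left-hand thread, 22 mm across, lead 20 mm.
- fan2_shaft (a point): Top end of fan 2's upright steel shaft, on its axis. The fan (white, fixed) points straight up, its front guard off. Below this point: 29.5 mm to the nut's seat (top of the blade's hub), 69.5 mm to the blade's underside, 56.5 mm to a wire guard ring of 184 mm diameter round the blade. The top 29 mm carries a coarse left-hand thread, 22 mm across, lead 20 mm.
- nut1_mid (a point): Centre of fan 1's nut, 20 mm above its underside, z up: round grey ribbed cap, 46 mm diameter, 42 mm high, 80 g, screwed down finger tight. From above it undoes CLOCKWISE, climbs 20 mm a turn, is free after 280 to 350 degrees, then lifts 20 mm more to clear the shaft. 1.5 mm axial play; stays where left on the thread. None from the start: already off and gone (at most one).
- nut2_mid (a point): Centre of fan 2's nut, 20 mm above its underside, z up: round grey ribbed cap, 46 mm diameter, 42 mm high, 80 g, screwed down finger tight. From above it undoes CLOCKWISE, climbs 20 mm a turn, is free after 280 to 350 degrees, then lifts 20 mm more to clear the shaft. 1.5 mm axial play; stays where left on the thread. None from the start: already off and gone (at most one).
- blade1_hub (a point): Centre of fan 1's blade hub, 20 mm above its underside, z up: grey plastic, 90 g, four tilted round petals, 156 mm over all. The hub is a tube 40 mm in diameter, 40 mm high, loose on the shaft. The petals' raised edges reach 3 mm above this point, so the hub's top 16 mm is free all round to grip. Lift 75 mm to clear the shaft.
- blade2_hub (a point): Centre of fan 2's blade hub, 20 mm above its underside, z up: grey plastic, 90 g, four tilted round petals, 156 mm over all. The hub is a tube 40 mm in diameter, 40 mm high, loose on the shaft. The petals' raised edges reach 3 mm above this point, so the hub's top 16 mm is free all round to grip. Lift 75 mm to clear the shaft.
- tub_floor (a point): Centre of the inner floor of the translucent rinse tub (fixed). Inside 210 mm along its x by 370 mm along its y, walls 6 mm thick and 74 mm high above this point. Two blades fit side by side along its y, at about y = +88 and -88 mm. A spray pipe runs along its +x side, 138 mm from the centre, top 103 mm above the bench.
- valve_stem (a point): The upright turning axis of the ball valve, at lever height (130 mm above the bench), beyond the tub's -y end, at the end of the spray pipe. Axes as the tub's.
- lever_grip (a point): Point on the valve lever 85 mm out from the valve_stem axis, at mid-thickness. The lever is a grey level bar sleeve 18 mm wide, 12 mm thick, that reaches from 20 to 120 mm out from the axis, 80 mm or more of free room under it there. This point's own -x axis points out along the lever.
- valve (a joint): Opening angle of the valve, rad: 0 closed (lever across the pipe, pointing along the tub's -x), pi/2 fully open (lever along the pipe, pointing along the tub's +y); seen from above it opens clockwise. Half-way open is pi/4. About 0.12 N m of friction, stays where it is left.
- tray_in (a point): Centre of the inner floor of the steel parts tray (loose, 0.5 kg, 4 mm above the bench). Inside 102 mm along its x by 152 mm along its y, 22 mm deep.
- paste_jar: Glass paste jar, 62 mm diameter, 85 mm high; origin under its centre. Not to be disturbed.
- hake: Wooden brush lying along its x, about 190 mm long; origin under its centre. Not to be disturbed.
- weight: Steel paperweight, 64 mm diameter, 50 mm high; origin under its centre. Not to be disturbed.
There are look-alikes about, which are no part of the job. What is shaped like the part that bears nut2_mid but orange is not meant.

How it is judged (in metres and radians):
On the way, in this order (a step that is already met when the one before it is completed fails the run):
1. every nut is in the steel tray and both blades lie flat in the rinse tub (x of nut1_mid in the frame of tray_in between -0.05 and 0.05 m and y of nut1_mid in the frame of tray_in between -0.075 and 0.075 m and z of nut1_mid in the frame of tray_in between 0 and 0.04 m and x of nut2_mid in the frame of tray_in between -0.05 and 0.05 m and y of nut2_mid in the frame of tray_in between -0.075 and 0.075 m and z of nut2_mid in the frame of tray_in between 0 and 0.04 m and x of blade1_hub in the frame of tub_floor between -0.1 and 0.1 m and y of blade1_hub in the frame of tub_floor between -0.18 and 0.18 m and z of each of blade1_hub, blade2_hub in the frame of tub_floor below 0.034 m and angle between each of blade1_hub, blade2_hub's own z axis and vertical below 0.2 rad and x of blade2_hub in the frame of tub_floor between -0.1 and 0.1 m and y of blade2_hub in the frame of tub_floor between -0.18 and 0.18 m), for 0.3 s.
2. then the rinse valve is opened half-way (value of joint valve between 0.655 and 0.915 rad), for 0.3 s.
At the end, for the whole second after the job is handed in: Every nut that was there lies in the steel tray; both blades lie on the tub's floor, hub up and flat (within 0.2 rad), not on one another; the valve stands half open, 45 degrees within 7 degrees; all at rest (all of step 1 and all of step 2 and linear speed of each of nut1, nut2, blade1, blade2 below 0.03 m/s); the robot touches nothing.
It fails at once if a bystander is moved more than 40 mm (distance of any of paste_jar, hake, weight from where it was at the start of the episode above 0.04 m).
Of nut1, nut2 only 1 to 2 are there at a start; the rules pass over those that are not, and their reading is None.
At some moment in a run one of tray may be knocked a few centimetres aside while the robot is not near it.
It also fails if it takes over 210 s, if anything falls off the work surface, if the arm or the gripper's body presses on something with over 40 N, if the wrist force passes 120 N, or if a joint passes its speed limit or range.

ROBOT

A 6-joint arm with a two-finger parallel gripper is mounted at the origin on the work surface. World frame = base frame: x ahead of the robot, y to its left, z up, the work surface at z = 0. Lengths are in mm, angles in rad, forces in N, time in s.
With the tool pointing down it reaches from about 350 to 775 mm from the base axis. Payload 7.3 kg.
Tool frame: the origin (TCP) lies between the finger pads; the fingertips stand 25 mm ahead of it and the grasp point (between the pads) lies 6 mm ahead of it; z points along the fingers, y is the direction in which the jaws open and shut (so a half turn about z gives the same grasp; the last joint's range is limited). The gripper opens to 92 mm and grips with 3 to 60 N. Pads are 19 mm wide; open, the fingers measure 130 mm over their backs; the gripper's body (75 mm by 190 mm) begins 47 mm behind the grasp point.
Start: joints at [-1.318, 0.342, 1.524, -0, 1.275, -0.146], TCP at [203.887, -483.81, 251.741] pointing down, gripper open.
Joint ranges: [-2.53, 2.53], [-0.77, 2.02], [0.04, 2.7], [-1, 4.14], [0.28, 2.66], [-3.11, 3.11]. Speed limits (rad/s): [2.57, 2.57, 3.14, 3.14, 3.14, 3.14].

INTERFACE

Orientations are given as [roll, pitch, yaw] about the fixed x, y, z axes, in that order (R = Rz(yaw) Ry(pitch) Rx(roll)).
In Python, from plant import get_obs, capture, calibration, close_job gives the robot as it stands. The module is installed in compiled form; this text tells all that it offers.
- The arm moves only by the shell command python3 -m jog 'ROWS'. ROWS is JSON, one flat list of numbers, 5 for each row, row after row: the closure, from 0 (fully open) to 1 (shut), then the shift along the tool's x, y, z in mm, then the turn about the tool's z in degrees. In form: [fingers, tx, ty, tz, yaw, fingers, tx, ty, tz, yaw, ...]. A call has 1 to 5 rows; each row shifts and turns the pose as measured when the row begins, along the tool's axes as they then stand; what a row does not reach is not made up. A row lasts 1/10 s, in which the tool goes at most 50 mm and 8.59 degrees, less where a joint would pass 70% of its speed; a pose out of reach is approached as far as the arm can. A call is refused whole if a number of a shift passes 50 or a number of a turn 8.59, either way. A call with a gripper value outside its range is refused whole. The fingers move at their own pace and stop on an object; the grip force is fixed at half the most. Time passes only in rows, so rows that do not move let the fingers close. It gives the time, the measured TCP pose, the force and the opening at its end, in the units of the state.
- get_obs(): the state, without advancing time (a new reading comes with each control period).
- capture(name): name is "side" or "top"; returns (picture, depth): 420x560x3 uint8, red, green, blue; 420x560 float32, mm along the optical axis (not along the pixel's ray), 0 where there is no reading.
- calibration(name): a dict with "fovy" (degrees; the focal length in pixels is half the picture's height over the tangent of half this angle, whatever the lens; pixels are square), "cx", "cy" (the principal point, pixels), "R" (3x3) and "t" (3): a world point X has camera coordinates R X + t. Camera axes: x right, y down, z forward; pixel columns grow to the right and rows downward; lengths in mm; the calibration is good to about 2 mm. A picture is of the moment at which its call begins. calibration takes no time and is no camera call.
- close_job(): hands the job in, once; it reports no verdict.
The state is a dict: "time": time; "joint_positions": joint angles; "dq": joint speeds; "tau": joint torques, N m; "tool_pos": TCP position; "tcp_rot": TCP orientation; "contact_force": force on the tool from outside, world axes, zero at the start; "moment": the same for the moment, N m; "grip_width": finger opening in mm.
Only numpy, scipy, OpenCV 4.12 (cv2) and the standard library are available. Lean on these libraries where they do the work, as an engineer would, in place of code of your own. Each camera call takes 0.05 s, during which the arm holds its last target.

## Working session

There is one attempt and no reset: what is moved stays moved. The work goes in short steps, Python scripts to look and compute and a shell command to move; the robot and the scene stay as the last step left them, time stands still between calls to the robot, and variables do not carry over. Pictures are saved under pics/ and viewed, and the job is handed in when it is done.

```bash
mkdir -p pics; ls; cat > h.py <<'E'
import numpy as np, cv2
from plant import get_obs, capture, calibration
def snap(name,fn):
    p,d=capture(name); cv2.imwrite('pics/'+fn+'.png',p[:,:,::-1]); np.savez('pics/'+fn+'.npz',p=p,d=d); return p,d
def f(name):
    c=calibration(name); return c,210/np.tan(np.radians(c['fovy'])/2)
def px2w(name,u,v,d):
    c,fl=f(name); X=np.array([(u-c['cx'])*d/fl,(v-c['cy'])*d/fl,d]); return np.array(c['R']).T@(X-np.array(c['t']))
def w2px(name,X):
    c,fl=f(name); P=np.array(c['R'])@np.array(X)+np.array(c['t']); return P[0]/P[2]*fl+c['cx'],P[1]/P[2]*fl+c['cy'],P[2]
def px2z(name,u,v,z):
    a=px2w(name,u,v,0);b=px2w(name,u,v,1000); s=(z-a[2])/(b[2]-a[2]); return a+s*(b-a)
def cloud(name,d):
    c,fl=f(name); v,u=np.mgrid[0:420,0:560]; P=np.stack([(u-c['cx'])*d/fl,(v-c['cy'])*d/fl,d],-1)
    return (P-np.array(c['t']))@np.array(c['R'])
def crop(fn,u0,v0,u1,v1,k,out):
    im=cv2.imread('pics/'+fn+'.png')[v0:v1,u0:u1]; cv2.imwrite('pics/'+out+'.png',cv2.resize(im,None,fx=k,fy=k,interpolation=cv2.INTER_CUBIC))
E
python3 - <<'E'
from h import *
snap('top','t0');snap('side','s0')
print(get_obs()); print(calibration('top'),calibration('side'))
E
```

```text
pics
{'time': 0.1, 'joint_positions': array([-1.31799963e+00,  3.42615309e-01,  1.52492856e+00, -3.86736928e-05,
        1.27540610e+00, -1.46011469e-01]), 'dq': array([ 0.00032156, -0.00091581, -0.00219627, -0.00345346,  0.000501  ,
        0.00205139]), 'tau': array([ 2.27776887e-03, -4.32004702e+01, -2.44694102e+01,  7.19294348e-02,
        5.25986427e-02, -5.34406422e-05]), 'tool_pos': array([ 203.78788332, -483.46867816,  251.13156014]), 'tcp_rot': array([-3.14024439e+00, -1.60891244e-04,  3.98819345e-01]), 'contact_force': array([-0.09638368, -0.5182616 ,  0.30669738]), 'moment': array([-0.04473219, -0.00021619,  0.01821283]), 'grip_width': 92.05322103739884}
{'fovy': 44.533210718766675, 'cx': 278.5606345956781, 'cy': 212.12931820174137, 'R': array([[ 0.00962782, -0.99989777, -0.01057111],
       [-0.99728683, -0.00883004, -0.07308221],
       [ 0.0729814 ,  0.01124605, -0.99726989]]), 't': array([ -68.74831686,  480.77863579, 1223.67170363])} {'fovy': 52.95051430046957, 'cx': 270.57042033863576, 'cy': 198.14142805884896, 'R': array([[-0.90208495, -0.43155593, -0.0014898 ],
       [-0.31080208,  0.65205947, -0.6915349 ],
       [ 0.29940743, -0.62336019, -0.72234152]]), 't': array([373.82958355, 287.44253367, 880.34543748])}
```

View pics/t0.png

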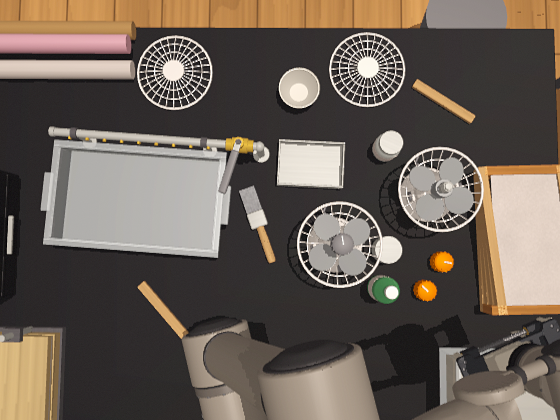

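View pics/s0.png

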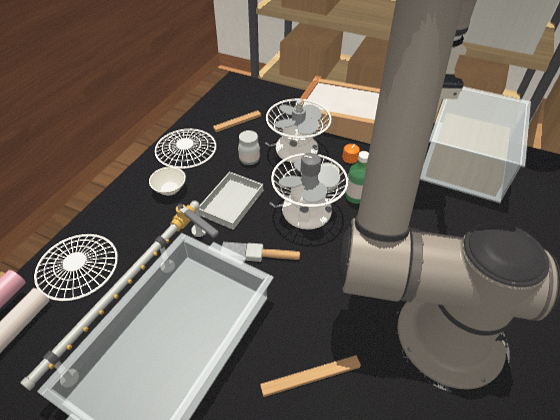

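```bash
python3 - <<'E'
from h import *
crop('t0',280,110,500,310,3.4,'t0c'); crop('s0',200,80,400,250,3.8,'s0c'); crop('t0',180,110,350,280,3.4,'t0d')
E
```

```text
(no output)
```

View pics/t0c.png

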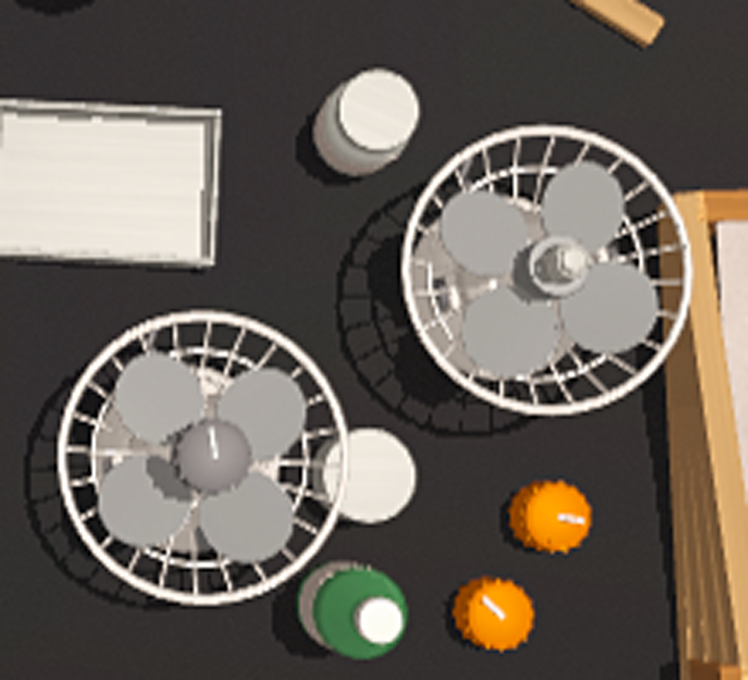

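View pics/s0c.png

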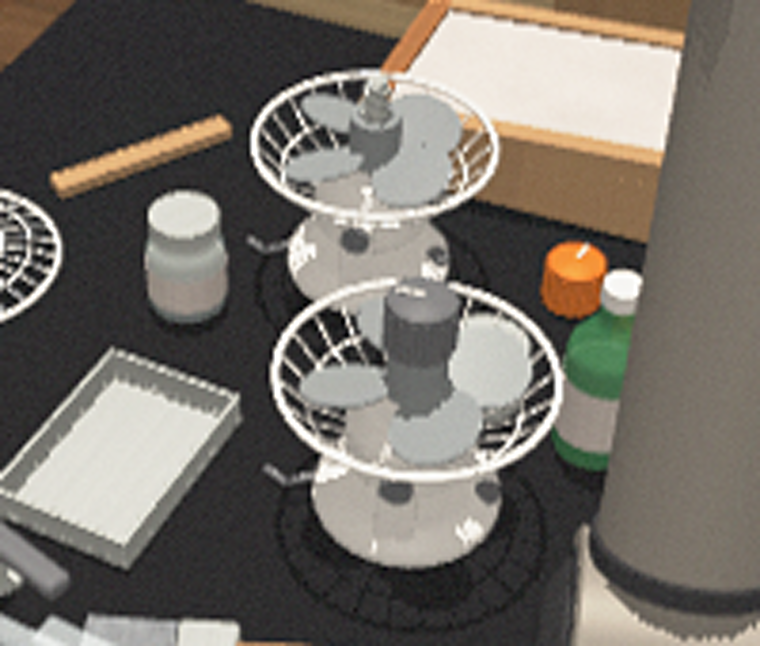

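View pics/t0d.png

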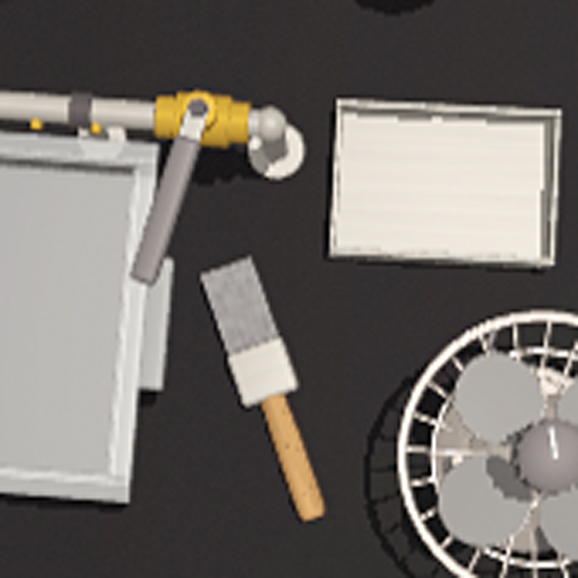

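```bash
python3 - <<'E'
from h import *
d=np.load('pics/t0.npz')['d'];C=cloud('top',d)
ds=np.load('pics/s0.npz')['d'];S=cloud('side',ds)
def fitc(x,y):
    A=np.c_[2*x,2*y,np.ones_like(x)];b=x*x+y*y
    s=np.linalg.lstsq(A,b,rcond=None)[0];return s[:2],np.sqrt(s[2]+s[:2]@s[:2])
for n,u,v in(('A',343,243),('B',445,188)):
    r=C[v-14:v+15,u-14:u+15].reshape(-1,3)
    print(n,C[v,u],np.percentile(r[:,2],[5,50,90,98,100]).round(1))
    zt=r[:,2].max()
    q=r[r[:,2]>zt-6]; print(len(q),q.mean(0),q.min(0),q.max(0))
# zones z hist
for nm,cl in(('top',C),('side',S)):
  for n,(x,y) in (('A',(C[243,343,0],C[243,343,1])),('B',tuple(C[188,445,:2]))):
    r=cl.reshape(-1,3); m=(np.hypot(r[:,0]-x,r[:,1]-y)<60)&(r[:,2]>60)&(r[:,2]<300); print(nm,n,np.histogram(r[m,2],bins=range(60,260,8)))
for n,u,v in [('jar',389,143),('wt',390,250),('g',388,290),('traytl',279,140),('traytr',344,143),('traybl',277,185),('traybr',342,187),('tray',310,165),('valve',238,146),('tip',224,188)]:
    print(n,C[v,u].round(1),d[v,u])
E
```

```text
A [ 405.88851819 -200.42182515  188.45850324] [ 107.1  130.1  187.8  190.2 1254.7]
1 [ 390.8308294   -78.2574616  1254.74057018] [ 390.8308294   -78.2574616  1254.74057018] [ 390.8308294   -78.2574616  1254.74057018]
B [ 524.59008306 -418.37528946  170.46000158] [  97.8  122.1  167.5  176.9 1254.7]
6 [ 390.8308294   -78.2574616  1254.74057018] [ 390.8308294   -78.2574616  1254.74057018] [ 390.8308294   -78.2574616  1254.74057018]
top A (array([  1,   2,  49,  59,  61,  27, 461, 663, 351,   3,   1,   6,   8,
         5,  19, 310,  69,   0,   0,   0,   0,   0,   0,   0]), array([ 60,  68,  76,  84,  92, 100, 108, 116, 124, 132, 140, 148, 156,
       164, 172, 180, 188, 196, 204, 212, 220, 228, 236, 244, 252]))
top B (array([  9,  29,  90,  64,  68,  33, 442, 734, 391,  33, 120,  33,  12,
        34,  55,   1,   0,   0,   0,   0,   0,   0,   0,   0]), array([ 60,  68,  76,  84,  92, 100, 108, 116, 124, 132, 140, 148, 156,
       164, 172, 180, 188, 196, 204, 212, 220, 228, 236, 244, 252]))
side A (array([ 25,  58,  97,  57,  62,  30, 286, 371, 112,  35,  30,  48,  50,
        51,  60, 191,   0,   0,   0,   0,   0,   0,   0,   0]), array([ 60,  68,  76,  84,  92, 100, 108, 116, 124, 132, 140, 148, 156,
       164, 172, 180, 188, 196, 204, 212, 220, 228, 236, 244, 252]))
side B (array([ 40,  32,  68,  62,  59,  20, 204, 254,  85,  37,  67,  18,  19,
        22,   9,   0,   0,   0,   0,   0,   0,   0,   0,   0]), array([ 60,  68,  76,  84,  92, 100, 108, 116, 124, 132, 140, 148, 156,
       164, 172, 180, 188, 196, 204, 212, 220, 228, 236, 244, 252]))
jar [ 637.2 -316.9   90.6] 1176.2592
wt [ 392.6 -326.9   45.5] 1203.2273
g [ 307.2 -300.9  148.8] 1094.313
traytl [656.  -63.8  27.4] 1243.5472
traytr [ 648.5 -220.5   33.5] 1235.1117
traybl [548.2 -59.8  11.2] 1251.8068
traybr [ 542.6 -216.4   27.3] 1233.6471
tray [ 599.  -140.3    6. ] 1259.8225
valve [618.7  25.5 134.8] 1134.681
tip [524.5  54.4 138.9] 1124.0449
```

```bash
python3 - <<'E'
from h import *
from scipy.optimize import least_squares
P={k:np.load(f'pics/{k}0.npz') for k in 'ts'}
for nm,k in(('top','t'),('side','s')):
  C=cloud(nm,P[k]['d'].astype(float)).reshape(-1,3); g=P[k]['p'].reshape(-1,3).astype(int)
  for n,(x,y) in (('A',(405,-200)),('B',(524,-418))):
    c=np.array([x,y],float)
    for _ in range(6):
      rr=np.hypot(*(C[:,:2]-c).T); m=(abs(rr-92)<7)&(C[:,2]>112)&(C[:,2]<127)
      s=least_squares(lambda p:np.hypot(C[m,0]-p[0],C[m,1]-p[1])-p[2],[*c,92],loss='soft_l1').x; c=s[:2]
    print(nm,n,'ring',s,m.sum(),np.median(C[m,2]))
    rr=np.hypot(*(C[:,:2]-c).T)
    for lo,hi in((180,200),(140,153),(165,182)):
      m=(rr<30)&(C[:,2]>lo)&(C[:,2]<hi)
      if m.sum()>5: q=C[m]; print('   ',lo,m.sum(),q.mean(0).round(1),(q[:,:2].min(0)+q[:,:2].max(0))/2, q.max(0)-q.min(0),np.median(q[:,2]))
E
python3 - <<'E'
from h import *
crop('t0',313,213,373,273,10,'a0');crop('t0',415,158,475,218,10,'b0')
E
```

```text
top A ring [ 403.82310038 -199.79922142   91.42504026] 700 120.911686849688
    180 379 [ 403.8 -199.5  185.8] [ 403.88263372 -199.18847056] [45.82832536 45.77762052 13.18830553] 185.85400353442373
    165 48 [ 402.4 -191.2  178.4] [ 403.93263413 -199.27232056] [46.06041943 45.94532054 14.66915851] 180.0750853260279
top B ring [ 527.82259476 -423.25899769   91.49552452] 709 120.86239425884722
    140 148 [ 525.8 -418.9  145.7] [ 528.03497433 -423.2493155 ] [39.33447141 37.18079143 12.55483186] 145.41149135752062
    165 85 [ 528.  -422.9  173. ] [ 528.12149526 -423.8727495 ] [19.9830047  22.06231779 14.68791691] 173.30276291427901
side A ring [ 403.37943774 -197.05476082   91.56650949] 436 118.19332025517343
    180 191 [ 402.9 -195.4  183.5] [ 404.31580276 -195.97524765] [44.01818404 46.67989952  6.9867935 ] 183.6071096216902
    140 60 [ 399.  -181.7  147.5] [ 402.80230609 -188.39432773] [44.67390138 28.30097555 12.2663725 ] 147.99710167961166
    165 142 [ 399.2 -184.4  175.3] [ 403.66063373 -195.44419515] [46.23624439 45.61779452 16.82717199] 176.29550073410576
side B ring [ 528.043354   -420.97209696   91.64023876] 326 117.7529379328499
    140 80 [ 526.  -416.6  144.1] [ 527.47395386 -421.38117721] [39.63164496 36.83009785 12.43747787] 143.20609479874003
    165 30 [ 527.4 -419.8  170.2] [ 527.95692399 -420.61407462] [19.88970881 18.4730807   9.1953693 ] 170.27756328550743
```

View pics/a0.png

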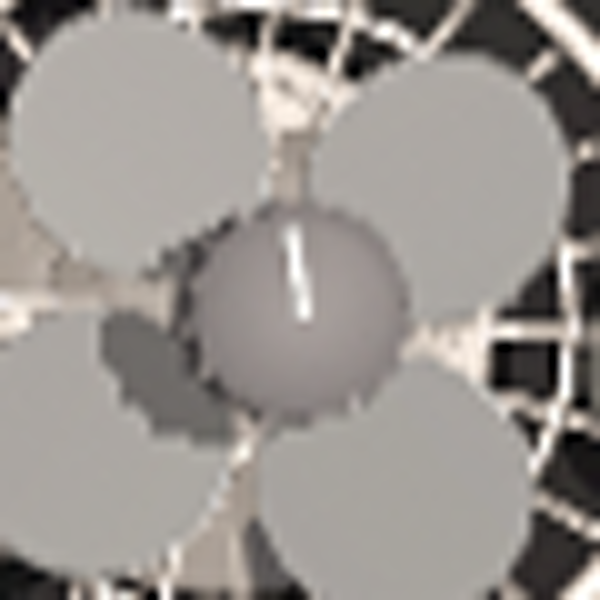

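View pics/b0.png

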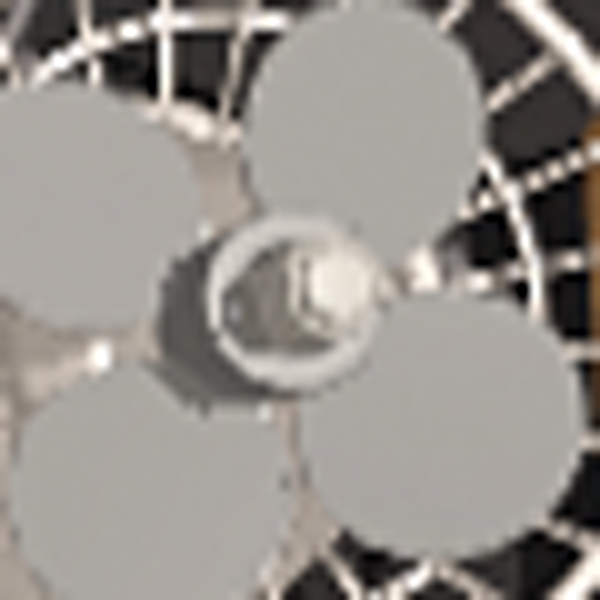

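```bash
python3 - <<'E'
from h import *
crop('t0',30,120,280,270,3.2,'tub0')
d=np.load('pics/t0.npz')['d'];C=cloud('top',d.astype(float))
r=C[175:235,80:200]; print('floor',np.median(r[...,2]))
m=(C[...,2]>65)&(C[...,2]<95); m[:,:30]=0;m[:,250:]=0;m[:120]=0;m[270:]=0
q=C[m][:,:2].astype(np.float32); print(m.sum(),np.median(C[m][:,2]),cv2.minAreaRect(q))
E
```

```text
floor 6.467272569161668
4833 81.95198635982487 ((517.9291381835938, 250.7688751220703), (467.0160217285156, 272.6476745605469), 85.6020736694336)
```

View pics/tub0.png

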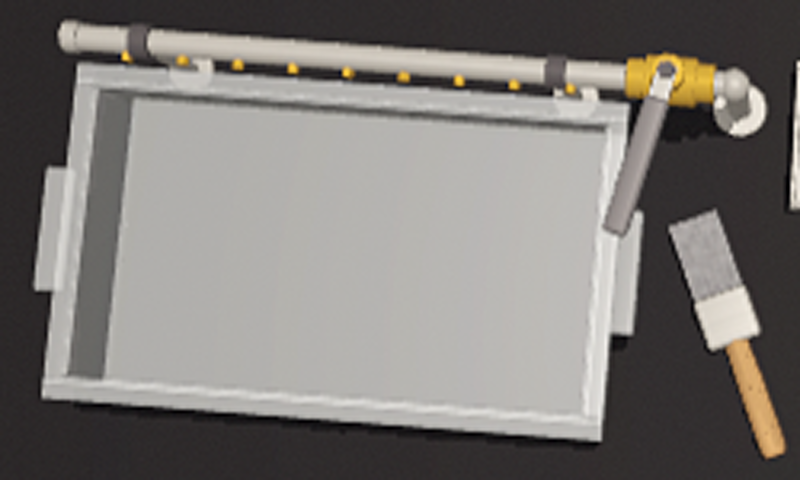

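```bash
python3 - <<'E'
from h import *
k=3.2;o=np.array([30,120])
P=[px2z('top',*(np.array(c)/k+o),80)[:2] for c in((78,65),(630,102),(600,440),(42,398))]
P=np.array(P);print(P.round(1)); c=P.mean(0);print('centre',c)
print('len',[np.linalg.norm(P[i]-P[(i+1)%4]).round(1) for i in range(4)])
ty=P[0]-P[1]+P[3]-P[2]; th=np.arctan2(ty[1],ty[0])-np.pi/2;print('yaw',np.degrees(th))
# floor corners
F=np.array([px2z('top',*(np.array(c)/k+o),6)[:2] for c in((132,97),(605,130),(590,413),(103,378))]);print(F.round(1),F.mean(0))
a=px2z('top',*(np.array((666,70))/k+o),140)[:2];g=px2z('top',*(np.array((617,232))/k+o),136)[:2];b=px2z('top',*(np.array((655,97))/k+o),136)[:2]
print('stem',a,'tip',g,'inner',b,np.linalg.norm(g-a)); v=g-b; print('lever dir deg',np.degrees(np.arctan2(v[1],v[0])), np.degrees(np.arctan2(*(g-a)[::-1])))
R=np.array([[np.cos(th),-np.sin(th)],[np.sin(th),np.cos(th)]])
print('stem in tub',R.T@(a-c))
for s in(88,-88): print('blade',s,c+R@[0,s])
# tray
o=np.array([180,110]);k=3.4
T=np.array([px2z('top',*(np.array(q)/k+o),26)[:2] for q in((338,100),(560,110),(552,265),(331,256))]);print(T.round(1),T.mean(0))
E
```

```text
[[640.1 459.3]
 [615.8  56.2]
 [371.6  73.5]
 [397.7 475.2]]
centre [506.31568999 266.04051061]
len [np.float64(403.8), np.float64(244.8), np.float64(402.5), np.float64(242.8)]
yaw -3.5774886348358748
[[631.  450.2]
 [608.1  83.6]
 [390.8  91. ]
 [413.9 463.9]] [510.93067102 272.16435442]
stem [626.82511168  24.90444776] tip [514.83593314  57.19581818] inner [608.74166014  32.58327026] 116.55174264912831
lever dir deg 165.31322082370036 163.91541858559697
stem in tub [ 135.32109029 -233.14657202]
blade 88 [511.80674854 353.86902692]
blade -88 [500.82463145 178.21199431]
[[ 657.8  -64.8]
 [ 651.7 -223.1]
 [ 540.5 -217.4]
 [ 545.6  -60.9]] [ 598.88987772 -141.5242344 ]
```

```bash
cat > go.py <<'E'
import sys
from h import *
o=get_obs(); p=o['tool_pos'];y=o['tcp_rot'][2]
t=np.array([float(a) for a in sys.argv[1:4]]);d=t-p
c,s=np.cos(y),np.sin(y)
print('t',round(o['time'],1),'pos',p.round(1),'yawdeg',np.degrees(y).round(1),'rp',o['tcp_rot'][:2].round(3),'j6',o['joint_positions'][5].round(3),'w',round(o['grip_width'],1),'F',o['contact_force'].round(1))
print('shift tool',np.round([c*d[0]+s*d[1],s*d[0]-c*d[1],-d[2]],1),'|d|',np.linalg.norm(d).round(1))
if len(sys.argv)>4: print('turn', round((np.degrees(y)-float(sys.argv[4])+180)%360-180,1),'(mod 360)')
E
python3 -m jog '[0,42,-26,0,0, 0,42,-26,0,0, 0,42,-26,0,0, 0,42,-26,0,0, 0,42,-26,0,0]'; python3 go.py 403.7 -198.4 250
```

```text
time: 0.6
tool_pos: [346.8, -281.7, 248.6]
tcp_rot: [-3.138, 0.001, 0.387]
contact_force: [1.0, -0.4, 0.8]
grip_width: 92.0
t 0.6 pos [ 346.8 -281.7  248.6] yawdeg 22.2 rp [-3.138e+00  1.000e-03] j6 0.329 w 92.0 F [ 1.  -0.4  0.8]
shift tool [ 84.1 -55.6  -1.4] |d| 100.9
```

```bash
python3 -m jog '[0,42,-26,0,0, 0,36,-24,0,0, 0,0,0,0,-8.5, 0,0,0,0,-8.5, 0,0,0,0,-8.5]'; python3 -m jog '[0,0,0,0,-8.5, 0,0,0,0,-8.5, 0,0,0,0,-8.5, 0,0,0,0,-8.5, 0,0,0,0,-8.5]';python3 go.py 403.7 -198.4 250
```

```text
time: 1.1
tool_pos: [403.5, -196.2, 247.7]
tcp_rot: [-3.135, -0.002, 0.843]
contact_force: [-0.3, -0.2, -0.4]
grip_width: 91.7
time: 1.6
tool_pos: [402.8, -194.7, 246.1]
tcp_rot: [-3.135, -0.009, 1.592]
contact_force: [-0.3, 0.2, -0.1]
grip_width: 91.9
t 1.6 pos [ 402.8 -194.7  246.1] yawdeg 91.2 rp [-3.135 -0.009] j6 -0.646 w 91.9 F [-0.3  0.2 -0.1]
shift tool [-3.7  0.8 -3.9] |d| 5.5
```

```bash
for i in 1 2 3; do python3 -m jog '[0,0,0,0,-8.5, 0,0,0,0,-8.5, 0,0,0,0,-8.5, 0,0,0,0,-8.5, 0,0,0,0,-8.5]' | head -1; done;python3 go.py 403.7 -198.4 200
```

```text
time: 2.1
time: 2.6
time: 3.1
t 3.1 pos [ 399.7 -192.4  241.2] yawdeg -139.9 rp [ 3.118e+00 -3.000e-03] j6 -2.896 w 92.0 F [ 0.2 -0.3  0.8]
shift tool [ 0.8 -7.1 41.2] |d| 41.8
```

```bash
python3 -m jog '[0,0,-6,20,-8, 0,0,-1,18,0, 0,0,0,2,0]' | tail -4;python3 go.py 403.7 -198.4 175
```

```text
tool_pos: [403.7, -197.1, 200.0]
tcp_rot: [3.119, 0.001, -2.291]
contact_force: [-0.5, -0.7, 0.4]
grip_width: 91.6
t 3.4 pos [ 403.7 -197.1  200. ] yawdeg -131.3 rp [3.119e+00 1.000e-03] j6 -3.049 w 91.6 F [-0.5 -0.7  0.4]
shift tool [ 0.9 -0.9 25. ] |d| 25.0
```

```bash
python3 - <<'E'
from h import *
snap('top','t1');snap('side','s1'); crop('s1',200,60,400,230,3.8,'s1c'); 
E
```

```text
(no output)
```

View pics/s1c.png

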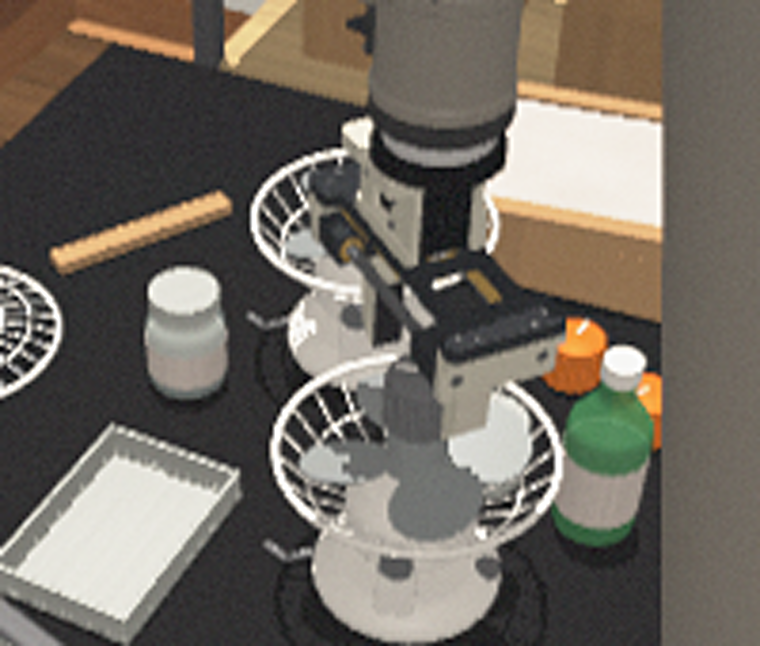

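View pics/t1.png

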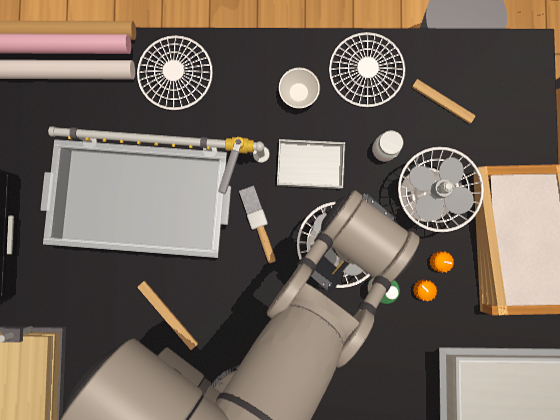

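The nut sits between the open fingers (side crop around 410,400), and nothing else is near them. Descend and grip.

```bash
python3 -m jog '[0,1,-1,12,0, 0,0,0,12,0, 1,0,0,0,0, 1,0,0,0,0, 1,0,0,0,0]';  python3 -m jog '[1,0,0,0,0, 1,0,0,0,0, 1,0,0,0,0]'; python3 go.py 403.7 -198.4 175
```

```text
time: 4.0
tool_pos: [406.0, -199.9, 181.4]
tcp_rot: [3.128, 0.001, -2.293]
contact_force: [0.2, 0.1, -0.6]
grip_width: 72.4
time: 4.3
tool_pos: [406.5, -200.1, 183.0]
tcp_rot: [3.13, 0.002, -2.293]
contact_force: [-3.9, 4.4, 5.3]
grip_width: 48.8
t 4.3 pos [ 406.5 -200.1  183. ] yawdeg -131.4 rp [3.13e+00 2.00e-03] j6 -3.05 w 48.8 F [-3.9  4.4  5.3]
shift tool [0.5 3.2 8. ] |d| 8.7
```

```bash
python3 -m jog '[1,0,0,0,0, 1,0,0,0,0, 1,0,0,0,0]'; python3 go.py 403.7 -198.4 175
```

```text
time: 4.6
tool_pos: [405.8, -199.5, 183.2]
tcp_rot: [3.129, 0.002, -2.293]
contact_force: [-0.9, 1.4, 1.8]
grip_width: 46.2
t 4.6 pos [ 405.8 -199.5  183.2] yawdeg -131.4 rp [3.129e+00 2.000e-03] j6 -3.049 w 46.2 F [-0.9  1.4  1.8]
shift tool [0.6 2.3 8.2] |d| 8.5
```

```bash
python3 -m jog '[1,0,0,-0.5,8.5, 1,0,0,-0.5,8.5, 1,0,0,-0.5,8.5, 1,0,0,-0.5,8.5, 1,0,0,-0.5,8.5]'; python3 go.py 404.5 -199 175
```

```text
time: 5.1
tool_pos: [406.4, -200.5, 185.0]
tcp_rot: [3.133, -0.007, -3.048]
contact_force: [-0.5, 0.3, -0.6]
grip_width: 46.6
t 5.1 pos [ 406.4 -200.5  185. ] yawdeg -174.6 rp [ 3.133 -0.007] j6 -2.295 w 46.6 F [-0.5  0.3 -0.6]
shift tool [ 1.7  1.6 10. ] |d| 10.3
```

```bash
python3 -m jog '[1,0,0,-0.6,8.5, 1,0,0,-0.6,8.5, 1,0,0,-0.6,8.5, 1,0,0,-0.6,8.5, 1,0,0,-0.6,8.5]'; python3 -m jog '[1,0,0,-0.5,8.5, 1,0,0,-0.5,8.5, 1,0,0,-0.5,8.5, 1,0,0,-0.5,8.5, 1,0,0,-0.5,8.5]';python3 go.py 405.8 -199.5 175
```

```text
time: 5.6
tool_pos: [406.0, -201.7, 187.0]
tcp_rot: [-3.141, -0.012, 2.486]
contact_force: [-1.8, 0.1, 1.3]
grip_width: 46.0
time: 6.1
tool_pos: [404.6, -202.4, 189.3]
tcp_rot: [-3.129, -0.008, 1.736]
contact_force: [-2.7, 0.8, 2.4]
grip_width: 46.5
t 6.1 pos [ 404.6 -202.4  189.3] yawdeg 99.4 rp [-3.129 -0.008] j6 -0.795 w 46.5 F [-2.7  0.8  2.4]
shift tool [ 2.7  1.6 14.3] |d| 14.6
```

```bash
python3 -m jog '[1,0.6,0.3,-0.7,8.5, 1,0.6,0.2,-0.7,8.5, 1,0.6,0,-0.6,8.5, 1,0.6,0,-0.6,8.5, 1,0.5,0,-0.6,8.5]'; python3 go.py 405.5 -199.5 175
```

```text
time: 6.6
tool_pos: [404.0, -201.4, 191.9]
tcp_rot: [-3.126, 0.007, 0.986]
contact_force: [-3.7, -1.1, 0.5]
grip_width: 46.3
t 6.6 pos [ 404.  -201.4  191.9] yawdeg 56.5 rp [-3.126  0.007] j6 -0.038 w 46.3 F [-3.7 -1.1  0.5]
shift tool [ 2.5  0.2 16.9] |d| 17.1
```

```bash
python3 -m jog '[1,0.7,0,-0.7,8.5, 1,0.7,0,-0.7,8.5, 1,0.7,-0.2,-0.6,8.5, 1,0.6,-0.3,-0.6,8.5, 1,0.5,-0.3,-0.6,8.5]'; python3 go.py 405.5 -199.5 175
```

```text
time: 7.1
tool_pos: [403.3, -200.1, 194.1]
tcp_rot: [-3.135, 0.024, 0.236]
contact_force: [-3.1, -0.2, 2.1]
grip_width: 45.7
t 7.1 pos [ 403.3 -200.1  194.1] yawdeg 13.5 rp [-3.135  0.024] j6 0.72 w 45.7 F [-3.1 -0.2  2.1]
shift tool [ 2.3 -0.1 19.1] |d| 19.3
```

```bash
python3 -m jog '[1,0.5,0,-0.6,8.5, 1,0.5,0,-0.6,8.5, 1,0.5,0,-0.6,8.5, 1,0.5,0,-0.6,8.5, 1,0.5,0,-0.6,8.5]'; python3 go.py 405.5 -199.5 175
```

```text
time: 7.6
tool_pos: [403.5, -199.1, 196.5]
tcp_rot: [3.13, 0.029, -0.514]
contact_force: [-1.9, 1.8, 2.5]
grip_width: 46.0
t 7.6 pos [ 403.5 -199.1  196.5] yawdeg -29.5 rp [3.13  0.029] j6 1.473 w 46.0 F [-1.9  1.8  2.5]
shift tool [ 1.9 -0.7 21.5] |d| 21.6
```

```bash
python3 -m jog '[1,0.5,0,-0.6,8.5, 1,0.5,0,-0.6,8.5, 1,0.5,0,-0.6,8.5, 1,0.5,0,-0.6,8.5, 1,0.5,0,-0.6,8.5]'; python3 go.py 404.5 -199.5 175
```

```text
time: 8.1
tool_pos: [404.6, -198.8, 198.9]
tcp_rot: [3.113, 0.018, -1.265]
contact_force: [-1.5, 2.3, 0.7]
grip_width: 46.2
t 8.1 pos [ 404.6 -198.8  198.9] yawdeg -72.5 rp [3.113 0.018] j6 2.222 w 46.2 F [-1.5  2.3  0.7]
shift tool [ 0.6  0.3 23.9] |d| 23.9
```

```bash
python3 -m jog '[1,0.3,0,-0.6,8.5, 1,0.3,0,-0.6,8.5, 1,0.3,0,-0.6,8.5, 1,0,0,-0.6,8.5, 1,0,0,-0.6,8.5]'; python3 go.py 404.5 -199.5 175
```

```text
time: 8.6
tool_pos: [405.7, -199.2, 201.6]
tcp_rot: [3.108, -0.004, -2.014]
contact_force: [0.1, 0.9, 0.7]
grip_width: 46.2
t 8.6 pos [ 405.7 -199.2  201.6] yawdeg -115.4 rp [ 3.108 -0.004] j6 2.971 w 46.2 F [0.1 0.9 0.7]
shift tool [ 0.8  0.9 26.6] |d| 26.7
```

344° turned, j6 near its limit. One more small turn, then lift gently and watch the force.

```bash
python3 -m jog '[1,0,0,-0.5,5, 1,0,0,-2,0, 1,0,0,-3,0]'; python3 go.py 404.5 -199.5 230
```

```text
time: 8.9
tool_pos: [406.2, -199.5, 206.9]
tcp_rot: [3.109, -0.007, -2.106]
contact_force: [-0.5, -0.4, -0.6]
grip_width: 45.9
t 8.9 pos [ 406.2 -199.5  206.9] yawdeg -120.6 rp [ 3.109 -0.007] j6 3.062 w 45.9 F [-0.5 -0.4 -0.6]
shift tool [  0.8   1.5 -23.1] |d| 23.2
```

```bash
python3 -m jog '[1,0,0,-8,0, 1,0,0,-10,0, 1,0,0,-12,0, 1,0,0,-15,0, 1,0,0,-15,0]'; python3 - <<'E'
from h import *
snap('side','s2'); crop('s2',200,40,400,230,3.2,'s2c'); 
E
python3 go.py 599 -140 290
```

```text
time: 9.4
tool_pos: [408.1, -200.3, 270.7]
tcp_rot: [3.109, -0.007, -2.099]
contact_force: [0.2, -0.1, 0.3]
grip_width: 46.0
t 9.4 pos [ 409.1 -201.   273.3] yawdeg -120.3 rp [ 3.114 -0.008] j6 3.055 w 46.2 F [0.2 0.2 1.8]
shift tool [-148.4 -133.2  -16.7] |d| 200.1
```

View pics/s2c.png

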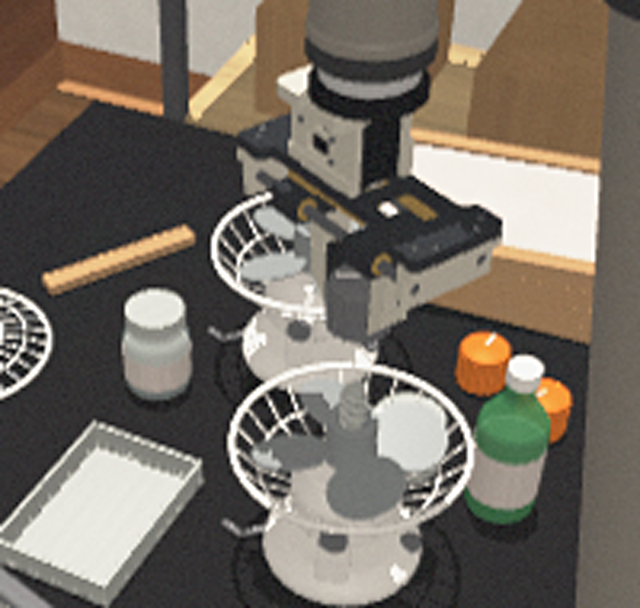

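```bash
for i in 1 2; do python3 -m jog '[1,0,0,0,-8.5, 1,0,0,0,-8.5, 1,0,0,0,-8.5, 1,0,0,0,-8.5, 1,0,0,0,-8.5]' | head -1; done; python3 -m jog '[1,0,0,0,-8.5, 1,0,0,0,-8.5, 1,0,0,0,-8.5, 1,0,0,0,-8.5]'; python3 go.py 599 -140 270 -2
```

```text
time: 9.95
time: 10.45
time: 10.85
tool_pos: [410.3, -202.1, 279.4]
tcp_rot: [-3.141, 0.019, 0.006]
contact_force: [-0.1, 1.4, -1.1]
grip_width: 45.7
t 10.8 pos [ 410.3 -202.1  279.4] yawdeg 0.3 rp [-3.141  0.019] j6 0.949 w 45.7 F [-0.1  1.4 -1.1]
shift tool [189.  -61.    9.4] |d| 198.9
turn 2.3 (mod 360)
```

```bash
python3 -m jog '[1,38,-12,2,1, 1,38,-12,2,1, 1,38,-12,2,0, 1,38,-12,2,0, 1,30,-10,2,0]'; python3 - <<'E'
from h import *
snap('top','t2');snap('side','s3')
E
python3 go.py 599 -140 100 -2
```

```text
time: 11.35
tool_pos: [596.6, -146.5, 268.5]
tcp_rot: [3.138, 0.015, -0.025]
contact_force: [-0.2, -1.3, 0.8]
grip_width: 46.1
t 11.4 pos [ 597.3 -145.7  267.1] yawdeg -1.3 rp [3.139 0.016] j6 1.235 w 45.6 F [-1.1 -1.3 -0.8]
shift tool [  1.6  -5.8 167.1] |d| 167.2
turn 0.7 (mod 360)
```

View pics/t2.png

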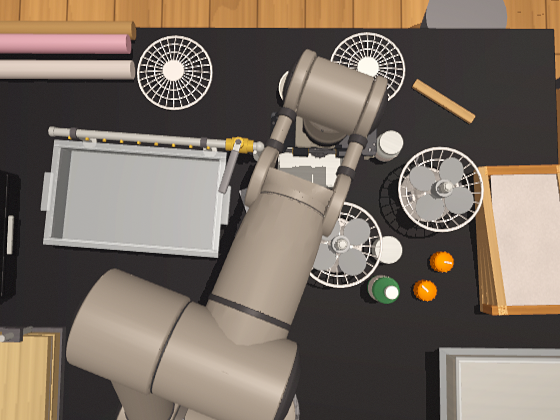

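View pics/s3.png

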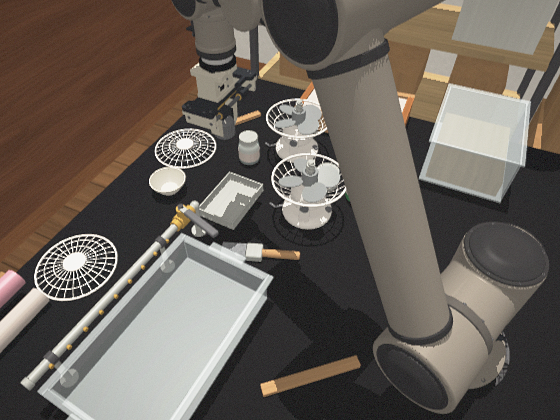

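```bash
python3 -m jog '[1,0.5,-2,42,0, 1,0.5,-2,42,0, 1,0.5,-2,42,0, 1,0,0,40,0]'; python3 go.py 599 -140 42 -2
```

```text
time: 11.85
tool_pos: [599.8, -142.4, 104.3]
tcp_rot: [3.132, 0.001, -0.019]
contact_force: [0.9, 0.2, -0.5]
grip_width: 46.2
t 11.8 pos [ 599.8 -142.4  104.3] yawdeg -1.1 rp [3.132e+00 1.000e-03] j6 1.242 w 46.2 F [ 0.9  0.2 -0.5]
shift tool [-0.8 -2.4 62.3] |d| 62.3
turn 0.9 (mod 360)
```

```bash
python3 -m jog '[1,0,-1,20,0, 1,0,-1,18,0, 1,0,0,14,0, 1,0,0,5,0]'; python3 go.py 599 -140 42 -2
```

```text
time: 12.25
tool_pos: [593.7, -141.4, 41.7]
tcp_rot: [3.135, 0.011, -0.018]
contact_force: [-11.5, 3.2, 31.8]
grip_width: 46.2
t 12.2 pos [ 593.7 -141.4   41.7] yawdeg -1.1 rp [3.135 0.011] j6 1.243 w 46.2 F [-11.5   3.2  31.8]
shift tool [ 5.3 -1.5 -0.3] |d| 5.5
turn 0.9 (mod 360)
```

```bash
python3 -m jog '[0.5,0,0,-1,0, 0.5,0,0,0,0, 0,0,0,0,0, 0,0,0,0,0]'; python3 -m jog '[0,0,0,-10,0, 0,0,0,-30,0, 0,0,0,-45,0, 0,0,0,-45,0]'; python3 go.py 406 -200 250
```

```text
time: 12.65
tool_pos: [594.5, -142.8, 45.6]
tcp_rot: [3.133, 0.007, -0.019]
contact_force: [-0.2, 0.6, 0.0]
grip_width: 57.4
time: 13.05
tool_pos: [592.5, -140.7, 175.1]
tcp_rot: [3.137, 0.019, -0.018]
contact_force: [0.6, -0.0, 0.0]
grip_width: 88.7
t 13.1 pos [ 592.5 -140.7  175.1] yawdeg -1.1 rp [3.137 0.019] j6 1.239 w 88.7 F [ 0.6 -0.   0. ]
shift tool [-185.3   62.7  -74.9] |d| 209.5
```

```bash
python3 -m jog '[0,-20,0,-45,-8.5, 0,-30,12,-25,-8.5, 0,-30,14,0,-8.5, 0,-30,18,0,-8.5, 0,-30,24,0,-8.5]'; python3 go.py 405 -199.5 230 86.4;  python3 - <<'E'
from h import *
snap('top','t3');snap('side','s4')
E
```

```text
time: 13.55
tool_pos: [490.9, -242.5, 263.3]
tcp_rot: [3.131, 0.008, 0.737]
contact_force: [0.0, -0.8, -0.8]
grip_width: 91.8
t 13.6 pos [ 490.9 -242.5  263.3] yawdeg 42.2 rp [3.131 0.008] j6 0.243 w 91.8 F [ 0.  -0.8 -0.8]
shift tool [-34.7 -89.6  33.3] |d| 101.7
turn -44.2 (mod 360)
```

View pics/s4.png

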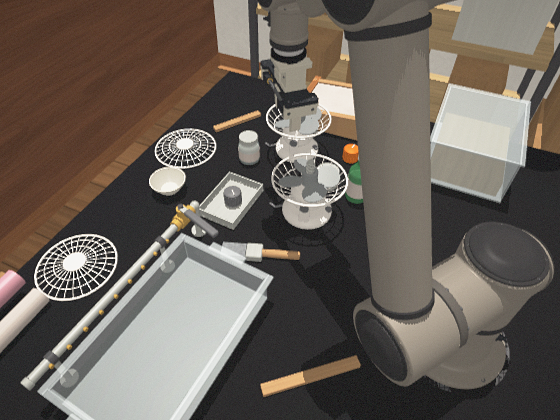

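The nut stands in the tray (232,195). Now fan A's blade.

```bash
python3 -m jog '[0,-13,-37,0,0, 0,-12,-37,0,0, 0,0,0,0,-8.5, 0,0,0,0,-8.5, 0,0,0,0,-8.5]'; python3 -m jog '[0,0,0,0,-8.5, 0,0,0,0,-8.5]';python3 go.py 405 -199.5 200 86.4
```

```text
time: 14.15
tool_pos: [419.6, -204.4, 263.7]
tcp_rot: [3.134, 0.012, 1.175]
contact_force: [0.5, 0.3, 0.2]
grip_width: 91.6
time: 14.35
tool_pos: [420.0, -202.9, 265.2]
tcp_rot: [3.136, 0.014, 1.475]
contact_force: [0.2, 0.6, -0.6]
grip_width: 91.6
t 14.3 pos [ 420.  -202.9  265.2] yawdeg 84.5 rp [3.136 0.014] j6 -0.51 w 91.6 F [ 0.2  0.6 -0.6]
shift tool [  2.  -15.3  65.2] |d| 67.0
turn -1.9 (mod 360)
```

```bash
python3 -m jog '[0,1,-7,30,-2, 0,1,-7,30,0, 0,0,0,5,0]'; python3 go.py 405 -199.5 157 86.4
```

```text
time: 14.65
tool_pos: [408.3, -199.5, 201.7]
tcp_rot: [3.13, 0.017, 1.512]
contact_force: [-0.3, 0.4, 0.5]
grip_width: 91.9
t 14.7 pos [ 408.3 -199.5  201.7] yawdeg 86.6 rp [3.13  0.017] j6 -0.555 w 91.9 F [-0.3  0.4  0.5]
shift tool [-0.2 -3.3 44.7] |d| 44.8
turn 0.2 (mod 360)
```

```bash
python3 -m jog '[0,0,-2,22,0, 0,0,-1,15,0, 0,0,0,5,0]'; python3 go.py 405 -199.5 157 86.4
```

```text
time: 14.95
tool_pos: [408.3, -200.0, 161.8]
tcp_rot: [3.125, 0.019, 1.508]
contact_force: [0.5, -0.3, 0.7]
grip_width: 91.6
t 14.9 pos [ 408.3 -200.   161.8] yawdeg 86.4 rp [3.125 0.019] j6 -0.552 w 91.6 F [ 0.5 -0.3  0.7]
shift tool [ 0.3 -3.3  4.8] |d| 5.8
turn -0.0 (mod 360)
```

```bash
python3 -m jog '[0,0,-4,4,0, 0,0,-1,2,0]'; python3 go.py 405 -199.5 157 86.4; python3 - <<'E'
from h import *
snap('side','s5'); crop('s5',240,100,400,240,4,'s5c')
E
```

```text
time: 15.15
tool_pos: [404.4, -199.9, 157.0]
tcp_rot: [3.123, 0.02, 1.507]
contact_force: [-0.1, 0.3, 1.2]
grip_width: 91.6
t 15.2 pos [ 404.4 -199.9  157. ] yawdeg 86.3 rp [3.123 0.02 ] j6 -0.556 w 91.6 F [-0.1  0.3  1.2]
shift tool [ 0.5  0.6 -0. ] |d| 0.7
turn -0.1 (mod 360)
```

View pics/s5c.png

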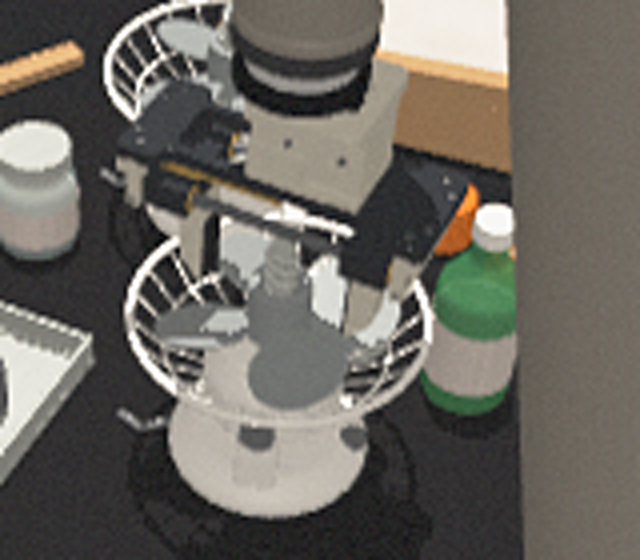

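The hub is between the fingers (280,310 in the crop). Close.

```bash
python3 -m jog '[1,0,0,0,0, 1,0,0,0,0, 1,0,0,0,0, 1,0,0,0,0, 1,0,0,0,0]';python3 -m jog '[1,0,0,0,0, 1,0,0,0,0, 1,0,0,0,0, 1,0,0,0,0]'; python3 go.py 405 -199.5 157 86.4
```

```text
time: 15.7
tool_pos: [405.5, -200.7, 159.0]
tcp_rot: [3.12, 0.022, 1.506]
contact_force: [-0.6, -0.2, 0.1]
grip_width: 56.3
time: 16.1
tool_pos: [405.1, -200.7, 158.9]
tcp_rot: [3.121, 0.022, 1.506]
contact_force: [-0.3, 0.0, 0.0]
grip_width: 41.6
t 16.1 pos [ 405.1 -200.7  158.9] yawdeg 86.3 rp [3.121 0.022] j6 -0.556 w 41.6 F [-0.3  0.   0. ]
shift tool [ 1.2 -0.2  1.9] |d| 2.2
turn -0.1 (mod 360)
```

```bash
python3 -m jog '[1,0,0,0,0, 1,0,0,0,0, 1,0,0,-3,0, 1,0,0,-5,0]'; python3 -m jog '[1,0,0,-10,0, 1,0,0,-15,0, 1,0,0,-20,0, 1,0,0,-25,0, 1,0,0,-30,0]'; python3 go.py 512 357 290 86.4;python3 - <<'E'
from h import *
snap('side','s6'); crop('s6',240,60,400,240,3.3,'s6c')
E
```

```text
time: 16.5
tool_pos: [404.5, -200.2, 166.6]
tcp_rot: [3.122, 0.02, 1.506]
contact_force: [-0.2, -0.3, -0.7]
grip_width: 41.4
time: 17.0
tool_pos: [401.4, -197.0, 270.1]
tcp_rot: [3.127, 0.017, 1.506]
contact_force: [0.6, -0.1, -1.7]
grip_width: 41.3
t 17.0 pos [ 401.4 -197.   270.1] yawdeg 86.3 rp [3.127 0.017] j6 -0.556 w 41.3 F [ 0.6 -0.1 -1.7]
shift tool [559.9  74.6 -19.9] |d| 565.2
turn -0.1 (mod 360)
```

View pics/s6c.png

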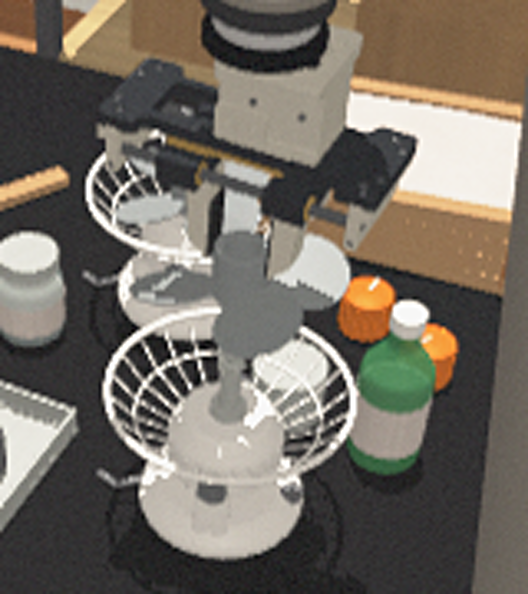

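```bash
python3 -m jog '[1,20,2,-8,0, 1,40,5,-6,0, 1,40,5,-4,0, 1,40,5,0,0, 1,40,5,0,0]'; python3 -m jog '[1,40,5,0,0, 1,40,5,0,0, 1,40,5,0,0, 1,40,5,0,0, 1,40,5,0,0]'; python3 go.py 512 357 290 86.4
```

```text
time: 17.55
tool_pos: [438.8, -18.6, 296.9]
tcp_rot: [3.107, 0.027, 1.496]
contact_force: [0.6, 0.1, -1.1]
grip_width: 41.6
time: 18.05
tool_pos: [478.8, 188.0, 297.0]
tcp_rot: [3.099, 0.026, 1.496]
contact_force: [1.0, -1.2, -0.5]
grip_width: 41.2
t 18.1 pos [478.8 188.  297. ] yawdeg 85.7 rp [3.099 0.026] j6 0.329 w 41.2 F [ 1.  -1.2 -0.5]
shift tool [171.   20.5   7. ] |d| 172.4
turn -0.7 (mod 360)
```

```bash
python3 -m jog '[1,40,5,0,0, 1,40,5,0,0, 1,40,5,0,0, 1,35,4,5,0, 1,10,1,5,0]'; python3 go.py 512 357 200 86.4;python3 - <<'E'
from h import *
snap('side','s7');snap('top','t7')
E
```

```text
time: 18.55
tool_pos: [511.2, 362.1, 287.1]
tcp_rot: [3.094, 0.022, 1.501]
contact_force: [-0.5, -0.5, -1.6]
grip_width: 41.3
t 18.6 pos [511.2 362.1 287.1] yawdeg 86.0 rp [3.094 0.022] j6 0.59 w 41.3 F [-0.5 -0.5 -1.6]
shift tool [-5.1  1.2 87.1] |d| 87.2
turn -0.4 (mod 360)
```

View pics/s7.png

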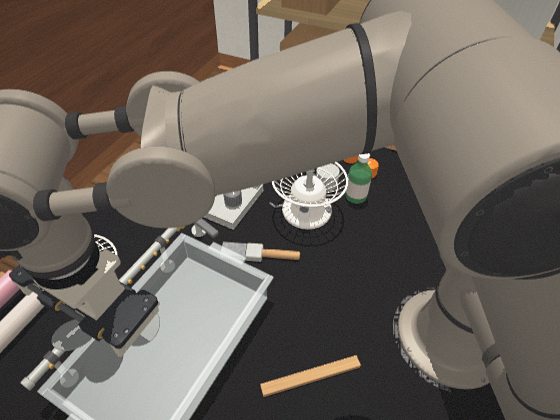

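View pics/t7.png

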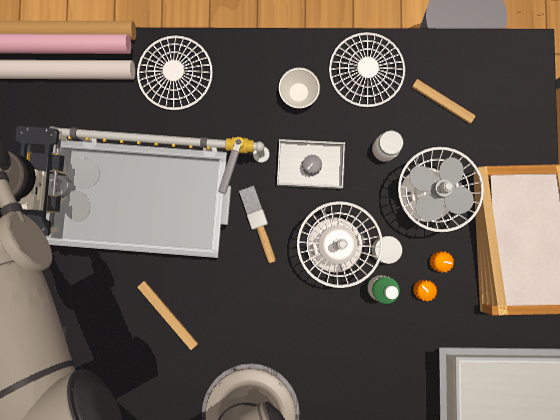

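```bash
python3 -m jog '[1,-4,1,40,0, 1,-1,0,40,0, 1,0,0,40,0, 1,0,0,20,0]'; python3 go.py 512 357 60 86.4
```

```text
time: 19.05
tool_pos: [520.6, 346.4, 150.3]
tcp_rot: [3.085, 0.02, 1.497]
contact_force: [0.0, -0.1, -1.5]
grip_width: 41.7
t 19.1 pos [520.6 346.4 150.3] yawdeg 85.8 rp [3.085 0.02 ] j6 0.582 w 41.7 F [ 0.  -0.1 -1.5]
shift tool [ 9.9 -9.4 90.3] |d| 91.3
turn -0.6 (mod 360)
```

```bash
python3 -m jog '[1,6,-6,20,0, 1,5,-5,20,0, 1,4,-3,20,0]'; python3 go.py 512 357 60 86.4
```

```text
time: 19.35
tool_pos: [512.1, 354.7, 89.2]
tcp_rot: [3.084, 0.022, 1.491]
contact_force: [-0.2, 0.6, 0.1]
grip_width: 41.5
t 19.4 pos [512.1 354.7  89.2] yawdeg 85.4 rp [3.084 0.022] j6 0.618 w 41.5 F [-0.2  0.6  0.1]
shift tool [ 2.3 -0.2 29.2] |d| 29.3
turn -1.0 (mod 360)
```

```bash
python3 -m jog '[1,2,-1,12,0, 1,1,0,8,0, 1,0,0,5,0]'; python3 go.py 512 357 58 86.4
```

```text
time: 19.65
tool_pos: [512.8, 353.4, 63.3]
tcp_rot: [3.086, 0.024, 1.488]
contact_force: [-0.6, 0.0, -0.4]
grip_width: 41.3
t 19.6 pos [512.8 353.4  63.3] yawdeg 85.3 rp [3.086 0.024] j6 0.623 w 41.3 F [-0.6  0.  -0.4]
shift tool [ 3.5 -1.   5.3] |d| 6.5
turn -1.1 (mod 360)
```

```bash
python3 -m jog '[1,2,0,3,0, 1,0,0,2,0]'; python3 go.py 512 357 58 86.4
```

```text
time: 19.85
tool_pos: [513.9, 354.6, 60.1]
tcp_rot: [3.085, 0.024, 1.487]
contact_force: [-6.9, -3.1, 15.1]
grip_width: 41.5
t 19.9 pos [513.9 354.6  60.1] yawdeg 85.2 rp [3.085 0.024] j6 0.626 w 41.5 F [-6.9 -3.1 15.1]
shift tool [ 2.3 -2.1  2.1] |d| 3.7
turn -1.2 (mod 360)
```

Contact (15 N). Release and rise.

```bash
python3 -m jog '[0,0,0,0,0, 0,0,0,0,0, 0,0,0,0,0, 0,0,0,0,0, 0,0,0,0,0]'; python3 -m jog '[0,0,0,-15,0, 0,0,0,-40,0, 0,0,0,-48,0, 0,0,0,-48,0, 0,0,0,-48,0]'; python3 go.py 505 0 280 86.4
```

```text
time: 20.35
tool_pos: [515.8, 355.5, 63.2]
tcp_rot: [3.08, 0.02, 1.487]
contact_force: [-0.3, -0.5, 0.6]
grip_width: 76.9
time: 20.85
tool_pos: [500.8, 359.0, 263.7]
tcp_rot: [3.093, 0.029, 1.487]
contact_force: [0.5, 1.3, -0.4]
grip_width: 91.8
t 20.9 pos [500.8 359.  263.7] yawdeg 85.2 rp [3.093 0.029] j6 0.615 w 91.8 F [ 0.5  1.3 -0.4]
shift tool [-357.4   34.3  -16.3] |d| 359.4
turn -1.2 (mod 360)
```

```bash
python3 -m jog '[0,-20,2,-10,0, 0,-41,5,-5,0, 0,-41,5,0,0, 0,-41,5,0,0, 0,-41,5,0,0]' | head -2; python3 -m jog '[0,-41,5,0,0, 0,-41,5,0,0, 0,-41,5,0,0, 0,-41,5,0,0, 0,-41,5,0,0]'; python3 go.py 528 -422.5 280 86.4; python3 - <<'E'
from h import *
snap('side','s8');snap('top','t8')
E
```

```text
time: 21.35
tool_pos: [507.6, 175.6, 300.7]
time: 21.85
tool_pos: [515.4, -38.3, 312.8]
tcp_rot: [3.062, 0.015, 1.499]
contact_force: [1.3, 0.1, 0.6]
grip_width: 92.0
t 21.9 pos [515.4 -38.3 312.8] yawdeg 85.9 rp [3.062 0.015] j6 -0.149 w 92.0 F [1.3 0.1 0.6]
shift tool [-382.3   40.3   32.8] |d| 385.8
turn -0.5 (mod 360)
```

View pics/t8.png

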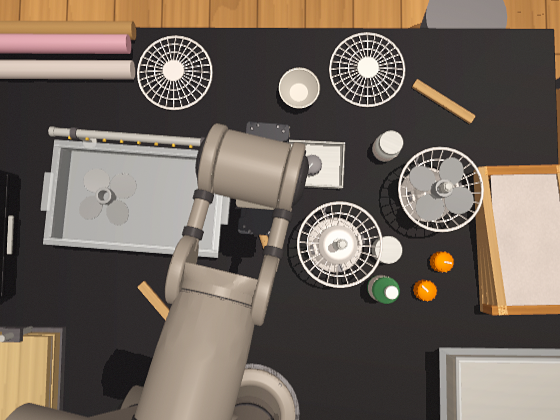

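View pics/s8.png

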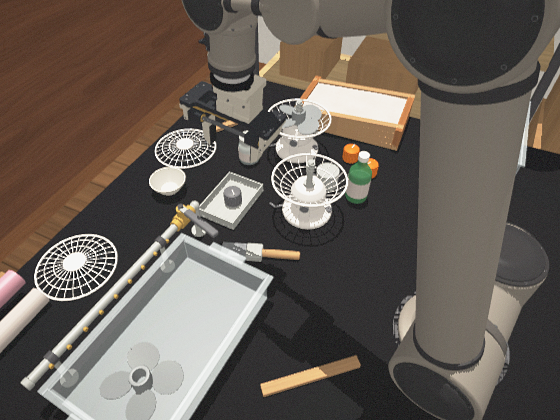

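```bash
python3 -m jog '[0,-20,2,0,0, 0,-20,2,0,0, 0,-20,2,0,0, 0,-20,2,0,0, 0,-20,2,0,0]'; python3 go.py 528 -422.5 280 86.4;  python3 -m jog '[0,0,0,0,0, 0,0,0,0,0]';python3 go.py 528 -422.5 280 86.4
```

```text
time: 22.45
tool_pos: [517.0, -141.0, 320.1]
tcp_rot: [3.058, 0.015, 1.495]
contact_force: [-0.1, 0.3, -0.6]
grip_width: 91.8
t 22.4 pos [ 517.  -141.   320.1] yawdeg 85.7 rp [3.058 0.015] j6 -0.344 w 91.8 F [-0.1  0.3 -0.6]
shift tool [-279.8   32.2   40.1] |d| 284.5
turn -0.7 (mod 360)
time: 22.65
tool_pos: [516.9, -141.4, 321.5]
tcp_rot: [3.056, 0.016, 1.493]
contact_force: [0.2, 0.2, 0.3]
grip_width: 91.9
t 22.6 pos [ 516.9 -141.4  321.5] yawdeg 85.5 rp [3.056 0.016] j6 -0.343 w 91.9 F [0.2 0.2 0.3]
shift tool [-279.4   32.9   41.5] |d| 284.3
turn -0.9 (mod 360)
```

```bash
python3 -m jog '[0,0,-45,0,0, 0,0,-45,0,0]' | sed -n 2,3p; python3 -m jog '[0,0,45,0,0, 0,0,45,0,0]'| sed -n 2,3p; python3 -m jog '[0,0,0,-45,0, 0,0,0,-45,0]'| sed -n 2,3p;python3 -m jog '[0,0,0,45,0, 0,0,0,45,0]'| sed -n 2,3p;
```

```text
tool_pos: [429.1, -133.0, 312.7]
tcp_rot: [3.056, 0.015, 1.496]
tool_pos: [499.8, -130.0, 313.4]
tcp_rot: [3.081, 0.005, 1.495]
tool_pos: [495.5, -125.5, 395.9]
tcp_rot: [3.1, -0.003, 1.499]
tool_pos: [506.1, -125.1, 319.0]
tcp_rot: [3.073, 0.006, 1.502]
```

```bash
python3 -m jog '[0,0,-45,0,0, 0,0,-45,0,0]' | sed -n 2,3p; python3 -m jog '[0,0,45,0,0, 0,0,45,0,0]'| sed -n 2,3p; python3 -m jog '[0,0,-45,0,0, 0,0,-45,0,0]' | sed -n 2,3p; python3 -m jog '[0,0,45,0,0, 0,0,45,0,0]'| sed -n 2,3p; python3 -m jog '[0,0,0,0,0]'| sed -n 2,3p
```

```text
tool_pos: [416.6, -116.1, 304.7]
tcp_rot: [3.086, -0.0, 1.507]
tool_pos: [486.6, -112.1, 301.1]
tcp_rot: [3.115, -0.011, 1.506]
tool_pos: [403.1, -105.4, 290.0]
tcp_rot: [3.129, -0.018, 1.511]
tool_pos: [477.2, -102.8, 285.0]
tcp_rot: [-3.131, -0.026, 1.511]
tool_pos: [479.3, -101.4, 284.0]
tcp_rot: [-3.13, -0.027, 1.512]
```

```bash
python3 go.py 528 -422.5 250 86.4; python3 -m jog '[0,-40,8,4,0, 0,-40,8,4,0, 0,-40,8,4,0, 0,-40,8,4,0, 0,-40,8,4,0]' | sed -n 2,3p; python3 go.py 528 -422.5 250 86.4
```

```text
t 24.4 pos [ 479.3 -101.4  284. ] yawdeg 86.7 rp [-3.13  -0.027] j6 -0.325 w 91.8 F [ 0.2  0.2 -0.7]
shift tool [-317.7   67.4   34. ] |d| 326.6
turn 0.3 (mod 360)
tool_pos: [510.5, -297.0, 260.9]
tcp_rot: [-3.133, -0.028, 1.529]
t 24.9 pos [ 510.5 -297.   260.9] yawdeg 87.6 rp [-3.133 -0.028] j6 -0.627 w 92.1 F [ 0.9 -0.1  0.1]
shift tool [-124.7   22.8   10.9] |d| 127.2
turn 1.2 (mod 360)
```

```bash
python3 -m jog '[0,-40,7,3,0, 0,-40,7,3,0, 0,-38,6,3,0]' | sed -n 2,3p; python3 go.py 528 -422.5 200 86.4
```

```text
tool_pos: [526.6, -416.1, 249.7]
tcp_rot: [-3.134, -0.029, 1.532]
t 25.1 pos [ 526.6 -416.1  249.7] yawdeg 87.8 rp [-3.134 -0.029] j6 -0.753 w 91.9 F [ 1.2  0.6 -0.6]
shift tool [-6.3  1.6 49.7] |d| 50.1
turn 1.4 (mod 360)
```

```bash
python3 -m jog '[0,-4,1,30,1, 0,-1,1,16,0]' | sed -n 2,3p; python3 go.py 528 -422.5 200 86.4; python3 - <<'E'
from h import *
snap('side','s9'); crop('s9',220,50,380,190,4,'s9c')
E
```

```text
tool_pos: [528.8, -423.9, 204.2]
tcp_rot: [-3.137, -0.024, 1.511]
t 25.4 pos [ 528.8 -423.9  204.2] yawdeg 86.6 rp [-3.137 -0.024] j6 -0.739 w 92.0 F [-0.3  0.4 -0.1]
shift tool [ 1.3 -0.8  4.2] |d| 4.5
turn 0.2 (mod 360)
```

View pics/s9c.png

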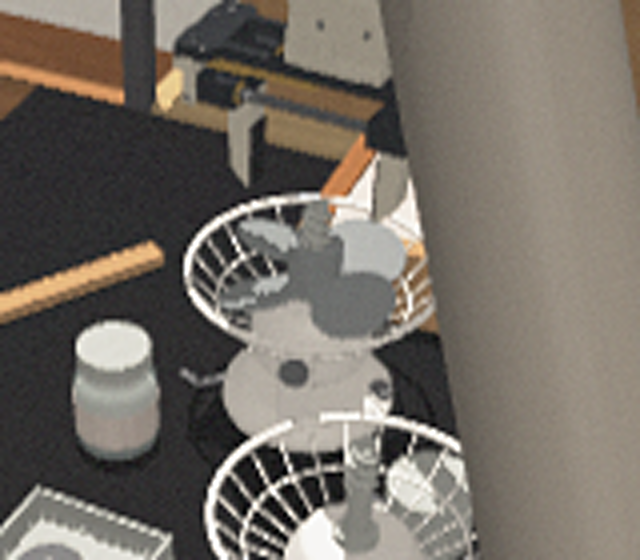

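Fingers are around B's shaft (315,220 in crop). Descend.

```bash
python3 -m jog '[0,1,-1,20,0, 0,0,0,15,0, 0,0,0,6,0]' | sed -n 2,3p; python3 go.py 528 -422.5 157 86.4
```

```text
tool_pos: [528.8, -418.5, 163.4]
tcp_rot: [-3.137, -0.025, 1.515]
t 25.7 pos [ 528.8 -418.5  163.4] yawdeg 86.8 rp [-3.137 -0.025] j6 -0.738 w 91.9 F [ 0.8 -0.4  1.2]
shift tool [-4.1 -0.5  6.4] |d| 7.6
turn 0.4 (mod 360)
```

```bash
python3 -m jog '[0,-4,0,5,0, 0,-1,0,2.5,0]' | sed -n 2,3p; python3 go.py 528 -422.5 157 86.4; python3 -m jog '[1,0,0,0,0, 1,0,0,0,0, 1,0,0,0,0, 1,0,0,0,0, 1,0,0,0,0]'|tail -3; python3 -m jog '[1,0,0,0,0, 1,0,0,0,0, 1,0,0,0,0, 1,0,0,0,0, 1,0,0,0,0]'; python3 go.py 528 -422.5 157 86.4
```

```text
tool_pos: [529.3, -422.1, 157.0]
tcp_rot: [-3.138, -0.024, 1.517]
t 25.9 pos [ 529.3 -422.1  157. ] yawdeg 86.9 rp [-3.138 -0.024] j6 -0.743 w 91.7 F [-0.1 -0.4  0.2]
shift tool [-0.5 -1.3 -0. ] |d| 1.4
turn 0.5 (mod 360)
tcp_rot: [-3.141, -0.021, 1.517]
contact_force: [-1.2, -0.3, -0.2]
grip_width: 56.3
time: 26.9
tool_pos: [530.1, -422.9, 160.0]
tcp_rot: [-3.141, -0.021, 1.517]
contact_force: [-0.0, -0.6, 0.2]
grip_width: 40.9
t 26.9 pos [ 530.1 -422.9  160. ] yawdeg 86.9 rp [-3.141 -0.021] j6 -0.743 w 40.9 F [-0.  -0.6  0.2]
shift tool [ 0.3 -2.1  3. ] |d| 3.7
turn 0.5 (mod 360)
```

```bash
python3 -m jog '[1,0,0,0,0, 1,0,0,-3,0, 1,0,0,-6,0, 1,0,0,-10,0, 1,0,0,-15,0]'|sed -n 2,5p; python3 -m jog '[1,0,0,-20,0, 1,0,0,-25,0, 1,0,0,-30,0, 1,0,0,-25,0]'|sed -n 2,5p; python3 go.py 501 181 280 86.4;python3 - <<'E'
from h import *
snap('side','s10'); crop('s10',220,30,380,190,3.7,'s10c')
E
```

```text
tool_pos: [529.0, -422.6, 193.1]
tcp_rot: [-3.136, -0.026, 1.516]
contact_force: [0.3, -0.5, -0.4]
grip_width: 40.7
tool_pos: [529.3, -424.8, 298.7]
tcp_rot: [-3.136, -0.026, 1.517]
contact_force: [0.8, -0.8, -0.9]
grip_width: 40.4
t 27.8 pos [ 529.3 -424.8  298.7] yawdeg 86.9 rp [-3.136 -0.026] j6 -0.741 w 40.4 F [ 0.8 -0.8 -0.9]
shift tool [603.4 -61.   18.7] |d| 606.7
turn 0.5 (mod 360)
```

View pics/s10c.png

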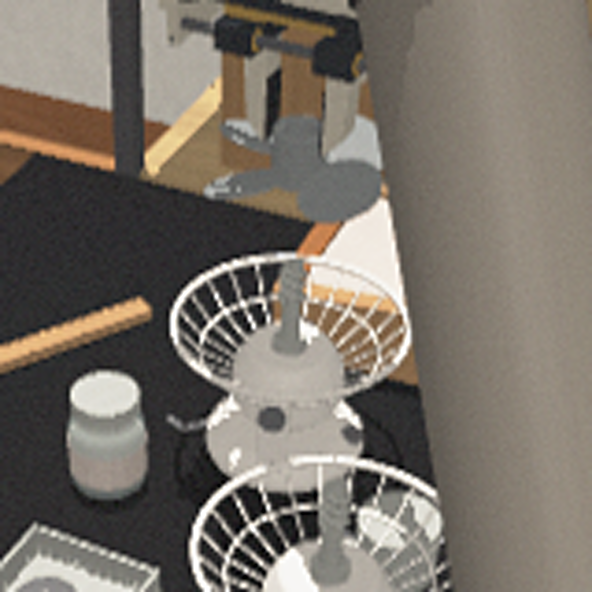

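```bash
python3 - <<'E'
from h import *
crop('t8',40,130,240,270,4,'t8c'); print(px2z('top',105.5,195.5,46))
d=np.load('pics/t8.npz')['d'];print(cloud('top',d.astype(float))[185:206,96:116,2].max())
E
python3 -m jog '[1,20,-2,0,0, 1,40,-4,0,0, 1,40,-4,0,0, 1,40,-4,0,0, 1,40,-4,0,0]'|sed -n 2,5p
python3 -m jog '[1,40,-4,0,0, 1,40,-4,0,0, 1,40,-4,0,0, 1,40,-4,0,0, 1,40,-4,0,0]'|sed -n 2,5p; python3 go.py 501 181 280 86.4
```

```text
[515.28301025 347.188554    46.        ]
52.023266715973584
tool_pos: [521.6, -245.4, 311.2]
tcp_rot: [3.132, -0.013, 1.509]
contact_force: [0.5, 0.4, -0.9]
grip_width: 40.3
tool_pos: [512.8, -36.5, 318.0]
tcp_rot: [3.124, -0.012, 1.508]
contact_force: [0.3, -0.5, -0.1]
grip_width: 40.1
t 28.9 pos [512.8 -36.5 318. ] yawdeg 86.4 rp [ 3.124 -0.012] j6 -0.168 w 40.1 F [ 0.3 -0.5 -0.1]
shift tool [216.3 -25.4  38. ] |d| 221.1
turn -0.0 (mod 360)
```

View pics/t8c.png

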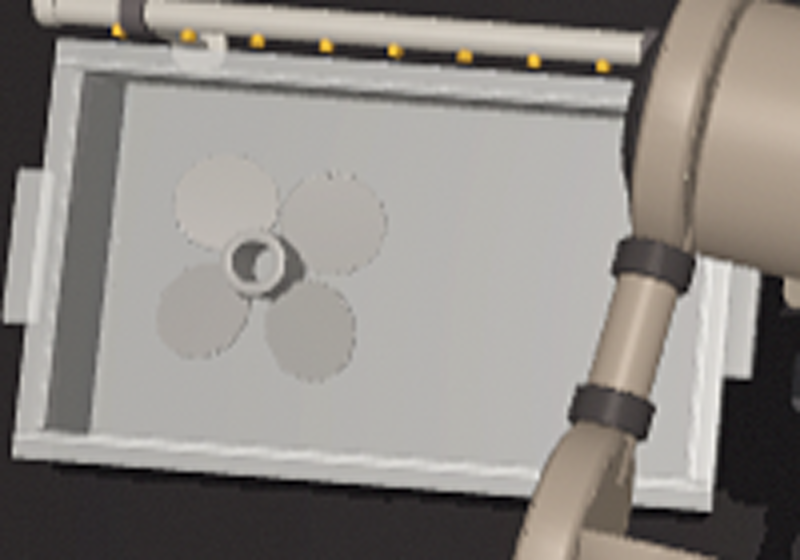

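```bash

python3 -m jog '[1,40,-4,8,0, 1,40,-4,8,0, 1,40,-4,8,0, 1,40,-4,8,0, 1,35,-4,5,0]'|sed -n 2,5p; python3 go.py 501 180 200 86.4
```

```text
tool_pos: [505.3, 168.6, 287.4]
tcp_rot: [3.113, -0.013, 1.508]
contact_force: [0.4, -0.4, -0.3]
grip_width: 40.6
t 29.4 pos [505.3 168.6 287.4] yawdeg 86.4 rp [ 3.113 -0.013] j6 0.237 w 40.6 F [ 0.4 -0.4 -0.3]
shift tool [11.1 -5.  87.4] |d| 88.2
turn 0.0 (mod 360)
```

```bash

python3 -m jog '[1,6,-3,40,0, 1,5,-3,40,0, 1,0,-1,35,0]'|sed -n 2,5p; python3 go.py 501 180 100 86.4
```

```text
tool_pos: [505.5, 188.6, 176.5]
tcp_rot: [3.096, -0.019, 1.516]
contact_force: [0.5, 0.9, -1.0]
grip_width: 40.5
t 29.6 pos [505.5 188.6 176.5] yawdeg 86.9 rp [ 3.096 -0.019] j6 0.264 w 40.5 F [ 0.5  0.9 -1. ]
shift tool [-8.8 -4.  76.5] |d| 77.1
turn 0.5 (mod 360)
```

```bash

python3 -m jog '[1,-4,-4,25,0, 1,-4,-3,25,0, 1,-2,-2,20,0]'|sed -n 2,5p; python3 go.py 501 180 62 86.4
```

```text
tool_pos: [498.5, 181.2, 103.3]
tcp_rot: [3.095, -0.019, 1.518]
contact_force: [-0.6, 0.7, -1.0]
grip_width: 40.6
t 29.9 pos [498.5 181.2 103.3] yawdeg 87.0 rp [ 3.095 -0.019] j6 0.247 w 40.6 F [-0.6  0.7 -1. ]
shift tool [-1.1  2.6 41.3] |d| 41.4
turn 0.6 (mod 360)
```

```bash

python3 -m jog '[1,-1,0,18,0, 1,0,0,12,0, 1,0,0,7,0]'|sed -n 2,5p; python3 go.py 501 180 60 86.4
```

```text
tool_pos: [500.3, 180.9, 64.8]
tcp_rot: [3.095, -0.02, 1.518]
contact_force: [-0.3, -0.9, 0.4]
grip_width: 40.3
t 30.2 pos [500.3 180.9  64.8] yawdeg 87.0 rp [ 3.095 -0.02 ] j6 0.245 w 40.3 F [-0.3 -0.9  0.4]
shift tool [-0.9  0.8  4.8] |d| 5.0
turn 0.6 (mod 360)
```

```bash

python3 -m jog '[1,0,0,3,0, 1,0,0,2.5,0]'|sed -n 2,5p; python3 go.py 501 180 60 86.4
```

```text
tool_pos: [501.3, 181.1, 60.7]
tcp_rot: [3.094, -0.02, 1.518]
contact_force: [-5.2, -2.5, 20.9]
grip_width: 40.3
t 30.4 pos [501.3 181.1  60.7] yawdeg 87.0 rp [ 3.094 -0.02 ] j6 0.245 w 40.3 F [-5.2 -2.5 20.9]
shift tool [-1.1 -0.3  0.7] |d| 1.4
turn 0.6 (mod 360)
```

```bash
python3 -m jog '[0,0,0,0,0, 0,0,0,0,0, 0,0,0,0,0, 0,0,0,0,0, 0,0,0,0,0]'|tail -2; python3 -m jog '[0,0,0,-15,0, 0,0,0,-40,0, 0,0,0,-48,0, 0,0,0,-48,0, 0,0,0,-30,0]'|sed -n 2,5p; python3 -m jog '[0,20,-30,0,0, 0,30,-40,0,0, 0,30,-40,0,0]'|sed -n 2,5p;python3 - <<'E'
from h import *
snap('side','s11');snap('top','t11')
E
```

```text
contact_force: [-0.2, 1.0, -0.3]
grip_width: 76.0
tool_pos: [491.0, 177.7, 245.5]
tcp_rot: [3.1, -0.018, 1.518]
contact_force: [0.9, -0.3, 0.1]
grip_width: 92.0
tool_pos: [389.5, 263.4, 247.8]
tcp_rot: [3.085, -0.023, 1.509]
contact_force: [-0.1, 0.9, 0.0]
grip_width: 92.0
```

View pics/s11.png

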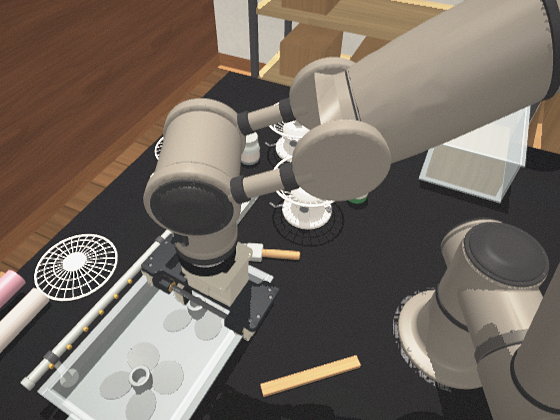

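View pics/t11.png

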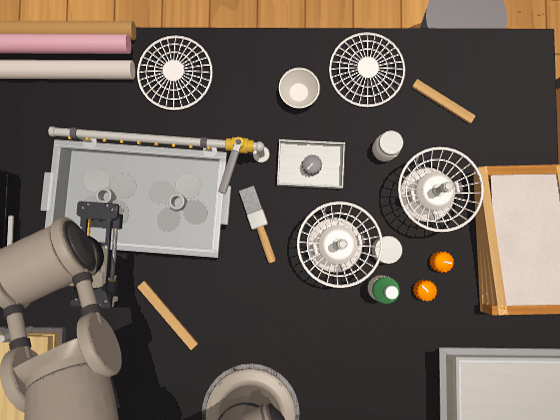

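```bash
cat > lev.py <<'E'
from h import *
import sys
def lev(fn,cam):
    z=np.load('pics/'+fn+'.npz');C=cloud(cam,z['d'].astype(float)).reshape(-1,3);g=z['p'].reshape(-1,3).astype(int)
    s=np.array([626.8,26]); r=np.hypot(*(C[:,:2]-s).T)
    m=(r>35)&(r<125)&(C[:,2]>118)&(C[:,2]<150)&(abs(g[:,0]-g[:,2])<40)&(C[:,0]<s[0]+5)&(C[:,1]>s[1]-15)
    q=C[m]; 
    if len(q)<30: print(cam,'few',len(q));return
    for _ in range(4):
        c=q.mean(0); u=np.linalg.svd((q-c)[:,:2],full_matrices=False)[2][0]; n=np.array([-u[1],u[0]]); e=(q-c)[:,:2]@n; q=q[abs(e)<11]
    c=q.mean(0); u=u if u@(c[:2]-s)>0 else -u
    a=np.degrees(np.arctan2(u[1],u[0])); v=(s-c[:2]); 
    print(cam,len(q),'c',c.round(1),'dir',a.round(2),'open deg',round(176.4-a,1),'stem offset',round(float(v@np.array([-u[1],u[0]])),1),'ext',((q[:,:2]-s)@u).min().round(1),((q[:,:2]-s)@u).max().round(1))
for a in sys.argv[1:]: lev(a,'top' if a[0]=='t' else 'side')
E
python3 lev.py t0 s0 t11; python3 go.py 545 49 240 164.8
python3 - <<'E'
from h import *
# pipe direction
z=np.load('pics/t0.npz');C=cloud('top',z['d'].astype(float))
sub=C[120:155,60:222].reshape(-1,3); m=(sub[:,2]>93)&(sub[:,2]<115); q=sub[m]; 
l=cv2.fitLine(q[:,:2].astype(np.float32),cv2.DIST_HUBER,0,.01,.01).ravel(); print(l, np.degrees(np.arctan2(l[1],l[0])))
E
```

```text
top 319 c [554.1  48.3 136.8] dir 162.92 open deg 13.5 stem offset -0.0 ext 34.5 118.3
side 285 c [551.7  53.2 134.3] dir 163.29 open deg 13.1 stem offset 4.5 ext 33.3 119.7
top 319 c [554.   48.3 137.1] dir 162.87 open deg 13.5 stem offset -0.2 ext 34.7 118.3
t 31.9 pos [386.  265.4 247.4] yawdeg 86.9 rp [ 3.088 -0.022] j6 0.499 w 91.6 F [ 1.  -1.4  0. ]
shift tool [-207.5  170.4    7.4] |d| 268.6
turn -77.9 (mod 360)
[6.6470526e-02 9.9778837e-01 6.4146533e+02 2.5131377e+02] 86.188705
```

```bash
python3 -m jog '[0,-30,25,0,0, 0,-30,25,0,0, 0,-30,25,0,0, 0,-30,25,0,0, 0,-30,25,0,0]'|sed -n 2,3p; python3 -m jog '[0,-28,24,0,0, 0,-20,18,0,0, 0,0,0,0,-8.5, 0,0,0,0,-8.5, 0,0,0,0,-8.5]'|sed -n 2,3p;python3 -m jog '[0,0,0,0,-8.5, 0,0,0,0,-8.5, 0,0,0,0,-8.5, 0,0,0,0,-8.5, 0,0,0,0,-8.5]'|sed -n 2,3p; python3 go.py 545.5 53 200 163
```

```text
tool_pos: [505.0, 107.9, 251.4]
tcp_rot: [3.087, -0.023, 1.531]
tool_pos: [551.1, 45.9, 250.9]
tcp_rot: [3.083, 0.006, 1.978]
tool_pos: [552.4, 41.3, 249.4]
tcp_rot: [3.105, 0.043, 2.728]
t 33.4 pos [552.4  41.3 249.4] yawdeg 156.3 rp [3.105 0.043] j6 -1.239 w 91.8 F [-0.3 -0.1  0.4]
shift tool [11.1  7.9 49.4] |d| 51.2
turn -6.7 (mod 360)
```

```bash
python3 -m jog '[0.3,11,7,20,-6.7, 0.3,0,0,25,0]'|sed -n 2,3p; python3 go.py 545.5 53 136 163
```

```text
tool_pos: [550.1, 51.2, 206.2]
tcp_rot: [3.109, 0.055, 2.853]
t 33.5 pos [550.1  51.2 206.2] yawdeg 163.5 rp [3.109 0.055] j6 -1.348 w 80.2 F [ 0.3 -0.6 -1.1]
shift tool [ 5.   0.4 70.2] |d| 70.4
turn 0.5 (mod 360)
```

```bash
python3 -m jog '[0.3,3,0,25,0, 0.3,3,0,20,0]'|sed -n 2,3p; python3 go.py 545.5 53 136 163; python3 - <<'E'
from h import *
snap('side','s12');crop('s12',130,160,290,290,4.5,'s12c')
E
```

```text
tool_pos: [547.9, 52.3, 159.0]
tcp_rot: [3.109, 0.056, 2.853]
t 33.8 pos [547.9  52.3 159. ] yawdeg 163.5 rp [3.109 0.056] j6 -1.349 w 66.1 F [-0.  -0.1 -0.2]
shift tool [ 2.5  0.  23. ] |d| 23.1
turn 0.5 (mod 360)
```

View pics/s12c.png

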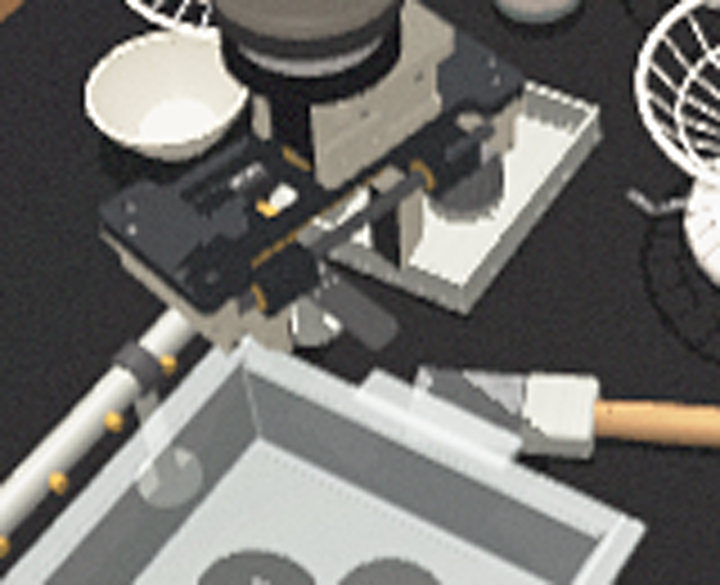

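```bash
python3 -m jog '[0.3,1,0,12,0, 0.3,1,0,9,0, 0.6,0,0,2,0, 0.74,0,0,0,0, 0.74,0,0,0,0]'; python3 -m jog '[0.74,0,0,0,0, 0.74,0,0,0,0]';python3 go.py 545.5 53 136 163
```

```text
time: 34.3
tool_pos: [546.6, 51.2, 132.4]
tcp_rot: [3.111, 0.05, 2.852]
contact_force: [0.4, -0.4, 0.5]
grip_width: 44.6
time: 34.5
tool_pos: [547.4, 51.1, 133.7]
tcp_rot: [3.111, 0.052, 2.852]
contact_force: [0.7, 0.5, 0.3]
grip_width: 28.7
t 34.5 pos [547.4  51.1 133.7] yawdeg 163.4 rp [3.111 0.052] j6 -1.35 w 28.7 F [0.7 0.5 0.3]
shift tool [ 2.4  1.3 -2.3] |d| 3.5
turn 0.4 (mod 360)
```

```bash
python3 -m jog '[0.74,-0.4,8,0,6, 0.74,-0.4,8.8,0,6, 0.74,-0.4,8.8,0,6]';python3 go.py 573.7 93.1 136 130
```

```text
time: 34.8
tool_pos: [557.9, 73.0, 135.3]
tcp_rot: [3.098, 0.04, 2.527]
contact_force: [-0.9, -3.2, -2.1]
grip_width: 23.9
t 34.8 pos [557.9  73.  135.3] yawdeg 144.8 rp [3.098 0.04 ] j6 -0.979 w 23.9 F [-0.9 -3.2 -2.1]
shift tool [-1.3 25.5 -0.7] |d| 25.6
turn 14.8 (mod 360)
```

```bash
python3 -m jog '[0.74,-0.4,9,0,6, 0.74,-0.4,9,0,6]';python3 go.py 573.7 93.1 136 130; python3 - <<'E'
from h import *
snap('top','t13');snap('side','s13');crop('s13',130,160,290,290,4.5,'s13c')
E
python3 lev.py t13 s13
```

```text
time: 35.0
tool_pos: [569.0, 86.5, 136.1]
tcp_rot: [3.093, 0.029, 2.309]
contact_force: [-0.7, -2.1, -0.6]
grip_width: 23.8
t 35.0 pos [569.   86.5 136.1] yawdeg 132.3 rp [3.093 0.029] j6 -0.733 w 23.8 F [-0.7 -2.1 -0.6]
shift tool [1.7 7.9 0.1] |d| 8.1
turn 2.3 (mod 360)
top few 0
side 202 c [562.5  93.5 134.4] dir 136.99 open deg 39.4 stem offset 5.5 ext 47.6 120.2
```

View pics/s13c.png

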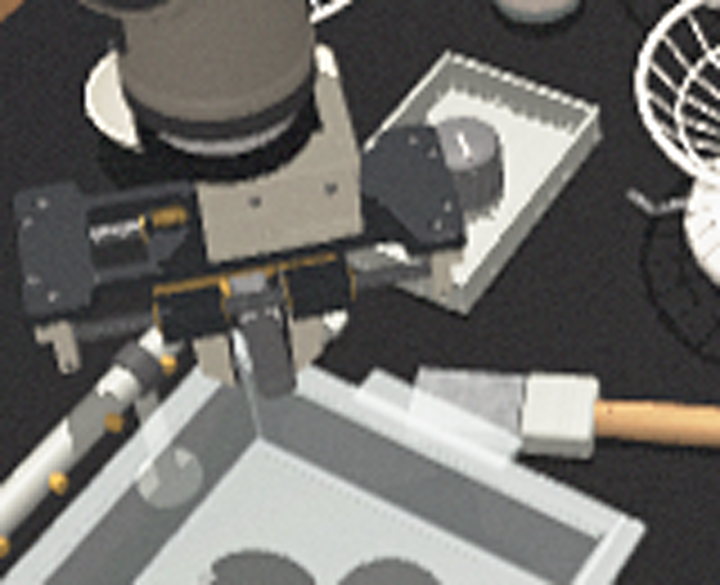

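```bash
python3 -m jog '[0.74,0.3,8,0,3]'|sed -n 2,3p; python3 - <<'E'
from h import *
snap('side','s14')
E
python3 lev.py s14; python3 go.py 573.7 93.1 136 130
```

```text
tool_pos: [574.7, 92.1, 136.7]
tcp_rot: [3.091, 0.027, 2.263]
side 205 c [567.7  97.3 134.4] dir 131.87 open deg 44.5 stem offset 3.6 ext 47.4 120.6
t 35.2 pos [575.8  93.1 136.9] yawdeg 129.5 rp [3.089 0.027] j6 -0.673 w 24.1 F [-0.5  0.8 -0.2]
shift tool [ 1.3 -1.6  0.9] |d| 2.3
turn -0.5 (mod 360)
```

```bash
python3 -m jog '[0.45,0,-1,0,0, 0.45,0,-1,0,0, 0.45,0,0,0,0]'|sed -n 2,5p; python3 -m jog '[0.45,0,0,-15,0, 0.45,0,0,-30,0, 0.45,0,0,-45,0, 0.45,0,0,-45,0]'|sed -n 2,5p; python3 -m jog '[0.45,30,-30,0,0, 0.45,30,-30,0,0, 0.45,30,-30,0,0, 0.45,30,-30,0,0]'|sed -n 2,5p; python3 - <<'E'
from h import *
snap('top','t15');snap('side','s15');crop('t15',30,120,350,270,2.5,'t15c')
E
python3 lev.py t15 s15
```

```text
tool_pos: [573.9, 91.3, 137.3]
tcp_rot: [3.089, 0.028, 2.267]
contact_force: [0.1, -0.0, -0.0]
grip_width: 43.0
tool_pos: [562.3, 88.5, 269.2]
tcp_rot: [3.1, 0.019, 2.271]
contact_force: [1.0, -0.5, -0.6]
grip_width: 50.3
tool_pos: [396.5, 101.6, 268.5]
tcp_rot: [3.081, 0.034, 2.273]
contact_force: [0.3, 1.2, 0.1]
grip_width: 50.5
top 319 c [577.9  85.  136.7] dir 130.05 open deg 46.4 stem offset 0.5 ext 34.6 118.9
side 276 c [575.8  90.1 134.6] dir 129.89 open deg 46.5 stem offset 2.0 ext 33.9 121.4
```

View pics/t15.png

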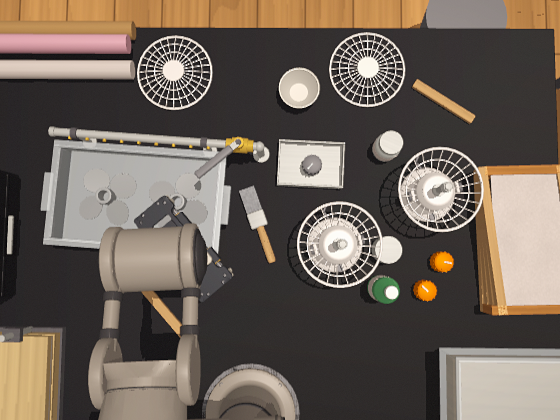

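View pics/s15.png

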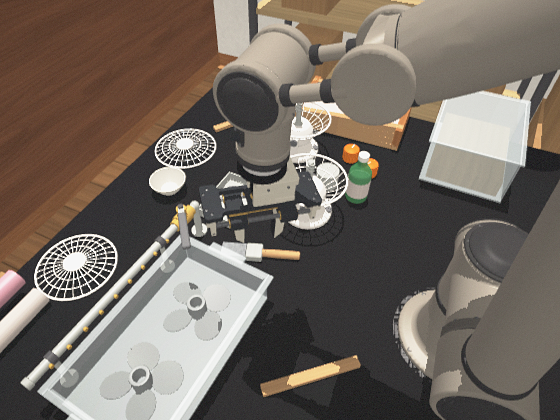

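```bash
python3 - <<'E'
from h import *
for k,cam,pts in(('t15','top',((104,196),(178,202),(312,165))),('s15','side',((140,376),(195,304)))):
    C=cloud(cam,np.load(f'pics/{k}.npz')['d'].astype(float))
    for u,v in pts:
        q=C[v-9:v+10,u-10:u+11].reshape(-1,3); t=np.percentile(q[:,2],92); print(cam,(u,v),q[abs(q[:,2]-t)<6].mean(0).round(1))
    
    q=C[150:260,60:225].reshape(-1,3) if cam=='top' else C[270:418,100:240].reshape(-1,3)
    for c in((514,350),(501,180)):
        m=(abs(np.hypot(*(q[:,:2]-c).T)-55)<18)&(q[:,2]<60); print(' petal z pct',np.percentile(q[m,2],[2,50,98]).round(1))
from plant import close_job
print(close_job())
E
```

```text
top (104, 196) [515.4 353.5  46.2]
top (178, 202) [466.5 123.3 357.1]
top (312, 165) [ 594.5 -143.4   45.8]
 petal z pct [ 2.5 14.8 30.4]
 petal z pct [ 3.3 17.4 30.1]
side (140, 376) [513.6 355.6  44.2]
side (195, 304) [502.4 182.1  43.9]
 petal z pct [ 2.5 13.4 27.7]
 petal z pct [ 2.1 12.9 27.5]
the job is handed in; nothing more can be done
None
```

The job is done and handed in at about 37 s of robot time. No verdict was reported.

- **Nut:** Only one fan, the one nearer the robot, still had its nut. I turned it about 350° clockwise in one grip, lifted it free, and set it down near the middle of the steel tray. The two orange look-alike nuts were left alone.
- **Blades:** Both are off their shafts and lie flat, hub up, side by side in the tub. The hub tops are at about 44–46 mm, as expected for blades flat on the floor, and the hubs are about 173 mm apart.
- **Valve:** The lever was already open about 13° at the start. It now stands at about 46° in both camera views, against 45° ± 7°.
- **Bystanders:** In the last pictures the jar, brush and paperweight look unmoved, and the tray does not appear to have been knocked.

**Checks that disagreed:**
- The two cameras differ by 2–5 mm in y.
- The top-camera height reading for the second blade was unusable because the gripper blocked it. I relied on the side camera (43.9 mm) and the pictures for that one.

The arm was clear of everything, with force readings near zero, when I handed in.

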